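# Hang the rinsed jar on the glassware dryer and start it

## Task

Take the rinsed amber jar from the drain stand and lower it, mouth down, over the wide air peg of the glassware dryer until its rim rests on the peg's grey base; set it down without dropping it, as it is glass. With the jar in place, open that peg's blue air tap clockwise to its stop, leaving the other peg's tap shut, and only after that turn the red blower dial clockwise to its stop, because full blast against shut taps overheats the blower. Do not shift or topple the other bottles and jars standing about or the jar's black cap.

Things in the scene. Friction and masses are not known exactly. Their poses are not given: they have to be found in the camera images.
- jar: amber glass jar (loose, about 0.13 kg), straight and round: outside diameter 56 mm, length 112, walls 3; mouth finish (last 14 mm) 51.6 mm outside, 45.6 inside; inside depth 107. Origin: centre of the outside of its closed base; z runs along its axis toward the mouth. Starts lying on the drain stand, mouth away from the robot and 20 degrees below level, base centre 98 mm above the table
- jar_mouth (a point): centre of the jar's mouth, in the plane of its rim, 112 mm from the base. A jar gripped across its diameter 20 to 30 mm from the base, with the tool leaning about 35 degrees (fingers down and toward the mouth), comes mouth-down by a half turn of the tool about its own pointing axis
- drain_stand: fixed stand: two parallel 6 mm steel rods, 36 mm apart, under the jar, sloping 20 degrees down toward the stand's +x, in a grey drip tray 190 x 110 x 14 mm; a low cross rod at the lower end stops the jar's rim. Beside the jar nothing rises above the rods. Origin: centre of the tray's underside; x points level the way the jar's mouth points, z up
- dryer: fixed glassware dryer, white box, 270 (x) x 380 (y) mm, steel deck 60 mm above the table. Origin: centre of its underside; x away from the robot, y left, z up. Peg sockets at x 75, y 115 mm (left) and x 75, y -5 (right); each one's air tap in front of it at x -85 and the same y, joined by an air line on the deck; dial at x -85, y -125; behind it a grey blower housing 46 mm high
- peg_wide: wide white air peg for jars, fixed in the left or the right socket (varies; the slim peg is in the other): diameter 38 mm at its foot, 36 at 45 mm up, 26 at 84, blunt tip 18 at 91 mm above its underside; round grey base 72 mm across, 6 high. Origin: centre of the base's underside, on the dryer's deck; z up. The jar's mouth clears its foot by 3.8 mm all round
- peg_wide_seat (a point): centre of the upper face of the wide peg's grey base (66 mm above the table), on which the jar's rim must rest
- peg_slim: slim white air peg for tubes, fixed in the other socket: 16 mm diameter, 124 mm high over all, same grey base; too tall for the jar to come down on its base. Origin: centre of the base's underside; z up
- tap_left (a joint): blue tap in front of the left socket (dryer y = +115 mm): 0 rad shut, 1.35 rad fully open against its stop; grows clockwise seen from above; stays where left; turns with about 0.06 N m. Starts at 0 to 0.15
- tap_right (a joint): blue tap in front of the right socket (dryer y = -5 mm): as tap_left
- dial (a joint): red blower dial: 0 to 2.2 rad (full, against its stop), grows clockwise seen from above; idles at 0.8 to 1.2 at the start; stays where left; turns with about 0.04 N m
- tap_left_grip (a point): point on the left tap's vertical axis at grip height, 32 mm above the deck (92 above the table). The grip is an upright bar 44 mm long, 13 thick, top 42 mm above the deck, on a skirt 35 mm across, 8 high. At joint 0 the bar lies along the dryer's y. The point turns with the tap; its axes agree with the dryer's at joint 0, so the bar always lies along the point's y
- tap_right_grip (a point): the same on the right tap
- dial_grip (a point): the same on the red dial (same bar), 92 mm above the table. Its axes agree with the dryer's at joint 0 and turn with the dial; the bar lies 0.35 rad counter-clockwise from the point's y axis
- jar_cap: bystander, leave alone: black plastic screw cap of the jar, 60 mm across, 17 high, lying on the table between the robot and the drain stand. Origin: centre of its underside
- glass_flask: bystander, leave alone: clear glass bottle with a ground stopper, 75 mm across, 141 high, on the table to the right of the dryer. Origin: centre of its underside
- green_cap_jar: bystander, leave alone: clear specimen jar with green cap, 54 mm across, 104 high, on the table beyond the drain stand. Origin: centre of its underside
- blue_cap_jar: bystander, leave alone: small clear jar with blue cap, 61 mm across, 59 high, on the table near the right front corner of the dryer. Origin: centre of its underside
Not all that is in view belongs to the job. Leave any pink look-alike of the jar alone.

How it is judged:
On the way, in this order (a step that is already met when the one before it is completed fails the run):
1. the jar hangs mouth down on the wide peg, its rim on the peg's base (horizontal distance between jar_mouth and peg_wide_seat below 0.007 m and z of jar_mouth in the frame of peg_wide_seat below 0.004 m and angle between jar's own z axis and vertical above 3.05 rad), for 0.2 s.
2. the tap of the wide peg is open to its stop, the jar still in place (all of step 1 and ((y of peg_wide in the frame of dryer above 0.05 m and value of joint tap_left above 1.25 rad) or (y of peg_wide in the frame of dryer below 0.05 m and value of joint tap_right above 1.25 rad))), for 0.2 s.
3. the blower dial is at full, with that tap open and the jar in place (all of step 2 and value of joint dial above 2.1 rad), for 0.2 s.
At the end, for the whole second after the job is handed in: Jar still, released, mouth down on the wide peg (mouth centre within 7 mm of its axis, rim within 4 mm of its base, axis within 5 degrees of vertical); that peg's tap at 1.25 rad or more, the other tap below 0.25, the dial at 2.1 or more (all of step 3 and ((y of peg_wide in the frame of dryer above 0.05 m and value of joint tap_right below 0.25 rad) or (y of peg_wide in the frame of dryer below 0.05 m and value of joint tap_left below 0.25 rad)) and linear speed of jar below 0.02 m/s and contact force between the fingers and jar below 0.5 N); the robot touches nothing.
It fails at once if the jar is let go over the peg with its rim more than 20 mm above the peg's base (dropped) (horizontal distance between jar_mouth and peg_wide_seat below 0.05 m and z of jar_mouth in the frame of peg_wide_seat above 0.02 m and contact force between the fingers and jar below 0.01 N).
It fails at once if the blower dial is turned up before the wide peg's tap is open (value of joint dial above 1.4 rad and not ((y of peg_wide in the frame of dryer above 0.05 m and value of joint tap_left above 1.2 rad) or (y of peg_wide in the frame of dryer below 0.05 m and value of joint tap_right above 1.2 rad))).
It fails at once if the wide peg's tap is opened before the jar hangs on the peg (((y of peg_wide in the frame of dryer above 0.05 m and value of joint tap_left above 0.5 rad) or (y of peg_wide in the frame of dryer below 0.05 m and value of joint tap_right above 0.5 rad)) and not (horizontal distance between jar_mouth and peg_wide_seat below 0.007 m and z of jar_mouth in the frame of peg_wide_seat below 0.004 m and angle between jar's own z axis and vertical above 3.05 rad)).
It fails at once if the other peg's tap is opened (not ((y of peg_wide in the frame of dryer above 0.05 m and value of joint tap_right below 0.4 rad) or (y of peg_wide in the frame of dryer below 0.05 m and value of joint tap_left below 0.4 rad))).
It fails at once if a bystander is shifted or toppled (distance of any of jar_cap, glass_flask, green_cap_jar, blue_cap_jar from where it was at the start of the episode above 0.03 m or angle between any of jar_cap, glass_flask, green_cap_jar, blue_cap_jar's own z axis and vertical above 0.5 rad).
It also fails if it takes over 72 s, if anything falls off the work surface, if the arm or the gripper's body presses on something with over 40 N, if the wrist force passes 120 N, or if a joint passes its speed limit or range.

## Robot

A 6-joint arm with a two-finger parallel gripper is mounted at the origin on the work surface; the furniture and walls round the work are solid. World frame = base frame: x ahead of the robot, y to its left, z up, the work surface at z = 0. Lengths are in m, angles in rad, forces in N, time in s.
With the tool pointing down it reaches from about 0.3 to 0.95 m from the base axis. Payload 3.1 kg.
Tool frame: the origin (TCP) lies midway between the tips of the shut fingers; the grasp point (between the pads) lies grasp_offset behind it (grasp_offset is the distance from the TCP to the grasp point, in m); z points along the fingers, y is the line along which they close (so a half turn about z gives the same grasp; the last joint's range is limited). The gripper opens to 85 mm and grips with 20 to 120 N. Pads are 22 mm wide; open, the fingers measure 114 mm over their backs; the gripper's body (76 mm by 85 mm) begins 54 mm behind the grasp point. The pads swing forward as they close: fully open they stand 13 mm farther back than shut.
Start: joints at [1.07, 0.308, 1.634, -0, 1.2, -0.07], TCP at [0.261, 0.568, 0.231] pointing down, gripper open.
Joint ranges: [-3.06, 3.06], [-0.79, 1.96], [0.05, 2.63], [-1.19, 4.34], [0.05, 2.64], [-2.94, 2.94]. Speed limits (rad/s): [2.79, 2.79, 3.14, 3.14, 3.14, 3.14].

## Interface

Orientations are given as a rotation vector (axis times angle).
In Python, from station import observe, snapshot, camera_params, job_done, boxes_of, grasp_offset gives the robot as it stands. The module is installed in compiled form; this text tells all that it offers.
- The arm moves only by the shell command python3 -m inch 'ROWS'. ROWS is JSON, a list of rows, each an object of numbers: "jaw": the opening, from 0 (shut) to 1 (fully open); "dx", "dy", "dz": the shift along the tool's x, y, z as a fraction of full scale; "turn": the turn about the tool's z as a fraction of full scale. A call has 1 to 12 rows; each row shifts and turns the commanded pose from where the row before left it, along the tool's axes as they then stand; what a row does not reach is not made up. Full scale, the value 1, is 0.25 m for a shift and 90 degrees for a turn. A row lasts 1/10 s, in which the tool goes at most 50 mm and 8.59 degrees, less where a joint would pass 70% of its speed; a pose out of reach is approached as far as the arm can. A call with a number of a shift or a turn outside -1 to 1 is refused whole. A call with a gripper value outside its range is refused whole. The fingers move at their own pace and stop on an object; the grip force is fixed at half the most. Time passes only in rows, so rows that do not move let the fingers close. It gives the time, the measured TCP pose, the force, the opening and the grip force at its end, in the units of the state.
- observe(): the state, without advancing time (a new reading comes with each control period).
- snapshot(name): name is "scene" or "top"; returns (picture, depth): 400x640x3 uint8, red, green, blue; 400x640 float32, m along the optical axis (not along the pixel's ray), 0 where there is no reading.
- camera_params(name): a dict with "mtx" (3x3 intrinsics, pixels), "distortion" ([k1, k2, p1, p2, k3] as OpenCV has them; the pictures are not rectified), "T" (4x4, takes a point from camera to world coordinates). Camera axes: x right, y up, looking along -z (the intrinsics and any distortion apply to the point x, -y, -z); pixel columns grow to the right and rows downward; lengths in m; the calibration is good to about 2 mm. A picture is of the moment at which its call begins. camera_params takes no time and is no camera call.
- job_done(): hands the job in; it is judged then, once.
Trained networks look in the newest picture that a camera, given by its name, has taken for a name from the list of things; names that differ only in an ending like _2 or _b are one class to them, and where a whole thing is asked for, a point or a joint stands for the part that bears it (a point fixed in the world has none). Each returns a list of dicts, best first, with "confidence" (0 to 1); they miss things now and then, are a little off and sometimes report something else, mostly with a low value. They report only what shows in the picture. A call takes as long as a camera call. They do not tell look-alikes from the thing itself.
- boxes_of(camera, query): "extent" ([left, top, right, bottom] in pixels, round what is visible of it).
The state is a dict: "time": time; "joints": joint angles; "qvel": joint speeds; "joint_torque": joint torques, N m; "ee_pos": TCP position; "tcp_rot": TCP orientation; "ft_force": force on the tool from outside, world axes, zero at the start; "ft_torque": the same for the moment, N m; "opening": finger opening in m; "gripper_force": force on a finger pad.
Only numpy, scipy, OpenCV 4.12 (cv2) and the standard library are available. Lean on these libraries where they do the work, as an engineer would, in place of code of your own. Each camera call takes 0.05 s, during which the arm holds its last target. There are 200 camera calls.

## Working session

There is one attempt and no reset: what is moved stays moved. The work goes in short steps, Python scripts to look and compute and a shell command to move; the robot and the scene stay as the last step left them, time stands still between calls to the robot, and variables do not carry over. Pictures are saved under pics/ and viewed, at most 10 in all, crops included, and the job is handed in when it is done.

```bash
mkdir -p pics; ls; cat > h.py <<'E'
import numpy as np, cv2
from scipy.spatial.transform import Rotation as R
from station import *
def pix2w(cam,uv,depth):
    P=camera_params(cam); K=np.array(P["mtx"]);D=np.array(P["distortion"],float);T=np.array(P["T"])
    uv=np.atleast_2d(np.array(uv,float))
    n=cv2.undistortPoints(uv[:,None],K,D)[:,0]
    d=np.atleast_1d(depth)
    c=np.stack([n[:,0]*d,-n[:,1]*d,-d],1)
    return c@T[:3,:3].T+T[:3,3]
def cloud(cam,dep):
    v,u=np.mgrid[0:400,0:640]
    return pix2w(cam,np.stack([u.ravel(),v.ravel()],1),dep.ravel()).reshape(400,640,3)
def w2pix(cam,X):
    P=camera_params(cam); K=np.array(P["mtx"]);D=np.array(P["distortion"],float);T=np.array(P["T"])
    c=(np.atleast_2d(X)-T[:3,3])@T[:3,:3]
    c=c*[1,-1,-1]
    return cv2.projectPoints(c[:,None],np.zeros(3),np.zeros(3),K,D)[0][:,0]
E
python3 - <<'E'
from h import *
for c in("scene","top"):
    p,d=snapshot(c); np.savez(f"{c}0.npz",p=p,d=d)
    cv2.imwrite(f"pics/{c}0.png",p[:,:,::-1])
    C=cloud(c,d)
    print(c,np.array(camera_params(c)["T"]).round(3)[:3].tolist(),camera_params(c)["distortion"])
    for q in "jar drain_stand peg_wide peg_slim tap_left tap_right dial dryer jar_cap green_cap_jar blue_cap_jar glass_flask".split():
        for b in boxes_of(c,q)[:3]:
            e=b["extent"];u,v=int((e[0]+e[2])/2),int((e[1]+e[3])/2)
            print(q,round(b["confidence"],2),np.round(e).tolist(),C[min(v,399),min(u,639)].round(3).tolist())
print(grasp_offset, observe())
E
```

```text
pics
scene [[0.888, 0.311, -0.338, 0.18], [-0.459, 0.622, -0.634, -0.751], [0.013, 0.718, 0.696, 0.913]] [0.01610121 0.         0.         0.         0.        ]
jar 0.74 [317.0, 151.0, 349.0, 176.0] [0.738, 0.208, 0.045]
jar 0.7 [268.0, 147.0, 303.0, 166.0] [0.571, 0.254, 0.101]
jar 0.66 [240.0, 138.0, 265.0, 157.0] [0.505, 0.43, 0.048]
drain_stand 0.67 [251.0, 159.0, 307.0, 190.0] [0.55, 0.285, 0.003]
peg_wide 0.69 [339.0, 186.0, 357.0, 221.0] [0.64, -0.068, 0.119]
peg_slim 0.9 [316.0, 162.0, 340.0, 200.0] [0.64, 0.06, 0.108]
tap_right 0.66 [297.0, 218.0, 308.0, 237.0] [0.482, -0.074, 0.095]
dial 0.67 [318.0, 241.0, 331.0, 266.0] [0.496, -0.185, 0.091]
dryer 0.69 [261.0, 178.0, 393.0, 293.0] [0.547, -0.109, 0.062]
jar_cap 0.58 [336.0, 191.0, 356.0, 221.0] [0.633, -0.062, 0.109]
jar_cap 0.53 [241.0, 201.0, 261.0, 214.0] [0.396, 0.15, 0.017]
green_cap_jar 0.53 [292.0, 120.0, 306.0, 152.0] [0.691, 0.398, 0.067]
green_cap_jar 0.51 [315.0, 246.0, 328.0, 266.0] [0.481, -0.196, 0.103]
blue_cap_jar 0.83 [314.0, 326.0, 338.0, 356.0] [0.392, -0.396, 0.061]
blue_cap_jar 0.24 [406.0, 294.0, 43
[... 1366 characters left out ...]
3, -0.059, 0.098]
0.0187 {'time': 1.3, 'joints': array([ 1.07032245e+00,  3.08080954e-01,  1.63378831e+00,  1.81007296e-05,
        1.19971265e+00, -6.97291961e-02]), 'qvel': array([ 0.00029765, -0.00180357,  0.00113939, -0.00071807,  0.00055305,
       -0.00023381]), 'joint_torque': array([ 6.43906315e-04, -4.15278733e+01, -2.77081740e+01,  7.94048219e-05,
        6.23123342e-04,  2.12150383e-06]), 'ee_pos': array([0.26100851, 0.56790135, 0.23128947]), 'tcp_rot': array([-6.71400730e-01, -3.06899702e+00, -2.36345786e-05]), 'ft_force': array([0.05730943, 0.24212467, 0.47477506]), 'ft_torque': array([ 0.03326461, -0.05374186,  0.03429117]), 'gripper_force': 0.0, 'opening': 0.08519999253932782}
```

```bash
python3 - <<'E'
import cv2
a=cv2.imread("pics/top0.png")[110:290,140:500]; b=cv2.imread("pics/scene0.png")[100:370,220:460]
cv2.imwrite("pics/topc.png",cv2.resize(a,None,fx=2.2,fy=2.2,interpolation=3))
cv2.imwrite("pics/scenec.png",cv2.resize(b,None,fx=2.2,fy=2.2,interpolation=3))
E
```

```text
(no output)
```

View pics/topc.png

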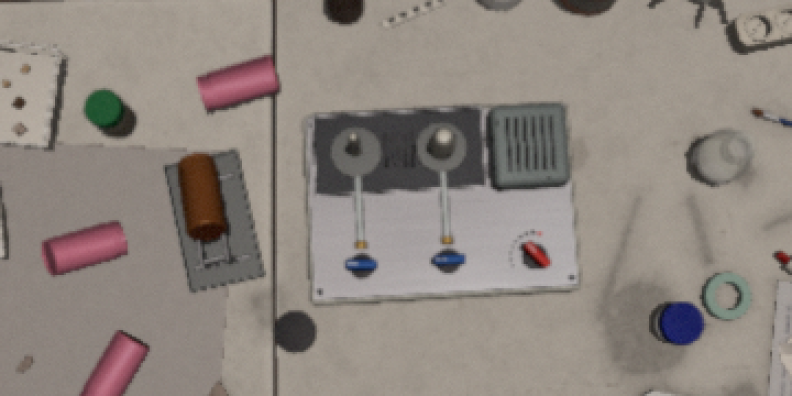

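View pics/scenec.png

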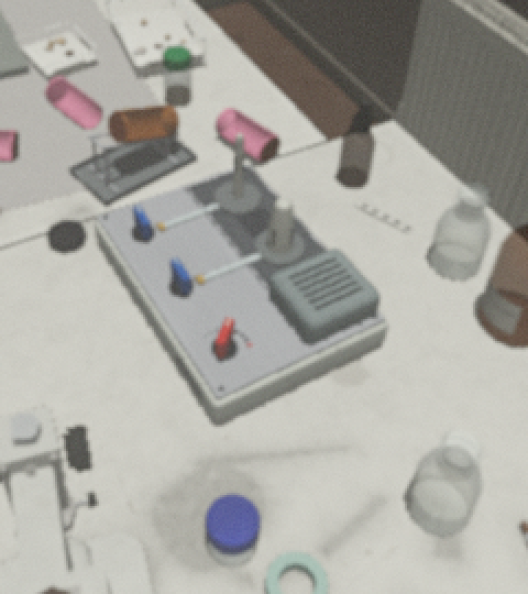

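The wide peg is the blunt, thick one in the right socket (topc 442,145 → top px 341,176), so its tap is tap_right. The jar meant is the amber cylinder on the tray (topc 203,197 → top px 232,199). The pink cylinders at topc 85,248, 238,83 and 115,365 are look-alikes, being pink and off the stand. The enlarged crop confirms this.

```bash
python3 - <<'E'
from h import *
from scipy.optimize import least_squares
J={}
for c in("top","scene"):
    z=np.load(c+"0.npz");p,d=z["p"],z["d"];C=cloud(c,d)
    hsv=cv2.cvtColor(p,cv2.COLOR_RGB2HSV).astype(int)
    x,y,zz=C[...,0],C[...,1],C[...,2]
    m=(d>0)&(hsv[...,0]>=5)&(hsv[...,0]<=20)&(hsv[...,1]>120)&(abs(x-.58)<.12)&(abs(y-.26)<.08)&(zz>.03)
    P=C[m];J[c]=P;print(c,"amber",len(P),P.min(0).round(3),P.max(0).round(3))
    # deck
    m=(d>0)&(abs(zz-.06)<.008)&(x>.4)&(x<.75)&(y>-.3)&(y<.16)
    r=cv2.minAreaRect(C[m][:,:2].astype(np.float32)*1000);print(" deck",np.median(zz[m]).round(4),r)
    tab=(d>0)&(x>.3)&(x<.5)&(y>-.3)&(y<-.2);print(" table z",np.median(zz[tab]).round(4))
    # blue taps/red
    for nm,h0,h1,(X,Y) in (("tl",100,130,(.48,.06)),("tr",100,130,(.48,-.06)),("dial",0,8,(.485,-.18)),("cap",0,180,(.39,.155))):
        m=(d>0)&(abs(x-X)<.05)&(abs(y-Y)<.05)
        if nm=="cap": m&=(zz>.01)&(zz<.03)&(hsv[...,2]<80)
        else: m&=(hsv[...,0]>=h0)&(hsv[...,0]<=h1)&(hsv[...,1]>110)&(zz>.075)
        Q=C[m]
        if len(Q)<5: print(nm,len(Q));continue
        q=Q[:,:2]-Q[:,:2].mean(0);_,_,V=np.linalg.svd(q)
        print(" ",nm,len(Q),Q.mean(0).round(4),"zmax",Q[:,2].max().round(4),"dir(deg from y, ccw)",np.degrees(np.arctan2(-V[0][0],V[0][1])).round(1),((Q.min(0)+Q.max(0))/2).round(4))
    for nm,Y in(("slim",.06),("wide",-.06)):
        for lo,hi in ((.08,.105),(.105,.13),(.13,.2)):
            m=(d>0)&(abs(x-.64)<.05)&(abs(y-Y)<.045)&(zz>lo)&(zz<hi);Q=C[m]
            if len(Q): print(" ",nm,lo,len(Q),Q.mean(0).round(4),Q.min(0).round(3),Q.max(0).round(3))
def fit(P):
    def f(p):
        a=np.array([np.cos(p[2])*np.cos(p[3]),np.sin(p[2])*np.cos(p[3]),-np.sin(p[3])])
        o=np.array([.575,p[0],p[1]]);v=P-o
        return np.linalg.norm(v-np.outer(v@a,a),axis=1)-.028
    s=least_squares(f,[.25,.08,0.1,.35],loss="soft_l1",f_scale=.003);p=s.x
    a=np.array([np.cos(p[2])*np.cos(p[3]),np.sin(p[2])*np.cos(p[3]),-np.sin(p[3])])
    t=(P-[.575,p[0],p[1]])@a
    t0,t1=np.percentile(t,1),np.percentile(t,99)
    o=np.array([.575,p[0],p[1]])
    print("yaw,pitch deg",np.degrees(p[2:]).round(1),"rms",np.sqrt(np.mean(s.fun**2)).round(4),"ends",(o+t0*a).round(4),(o+t1*a).round(4),"len",(t1-t0).round(3))
fit(J["top"]);fit(J["scene"]);fit(np.vstack([J["top"],J["scene"]]))
E
```

```text
top amber 633 [0.519 0.245 0.068] [0.636 0.314 0.127]
 deck 0.0609 ((570.8232421875, -50.0872802734375), (269.9190368652344, 375.4102478027344), 2.2199950218200684)
 table z 0.0009
  tl 38 [0.4794 0.0563 0.1002] zmax 0.1108 dir(deg from y, ccw) -178.5 [0.4796 0.0599 0.0948]
  tr 38 [ 0.4841 -0.0621  0.1016] zmax 0.1063 dir(deg from y, ccw) -176.4 [ 0.4853 -0.0593  0.0989]
  dial 58 [ 0.4889 -0.1784  0.0983] zmax 0.1082 dir(deg from y, ccw) 136.9 [ 0.4893 -0.178   0.0918]
  cap 259 [0.391  0.159  0.0178] zmax 0.0289 dir(deg from y, ccw) 135.9 [0.391  0.1588 0.0196]
  slim 0.08 8 [0.6362 0.0638 0.0917] [0.634 0.058 0.081] [0.64  0.071 0.105]
  slim 0.105 8 [0.6356 0.0663 0.1193] [0.633 0.06  0.105] [0.638 0.073 0.129]
  slim 0.13 32 [0.6383 0.0651 0.1677] [0.634 0.059 0.131] [0.646 0.073 0.189]
  wide 0.08 22 [ 0.6325 -0.0496  0.092 ] [ 0.613 -0.072  0.081] [ 0.647 -0.036  0.104]
  wide 0.105 36 [ 0.6354 -0.0504  0.1168] [ 0.629 -0.069  0.106] [ 0.655 -0.038  0.13 ]
  wide 0.13 79 [ 0.643  -0.0536  0.1461] [ 0.631 -0.067  0.13 ] [ 0.657 -0.041  0.157]
scene amber 35 [0.539 0.242 0.069]
[... 632 characters left out ...]
 30 [0.6396 0.0611 0.1173] [0.635 0.056 0.105] [0.647 0.069 0.129]
  slim 0.13 66 [0.6401 0.062  0.1576] [0.633 0.054 0.13 ] [0.646 0.074 0.187]
  wide 0.08 68 [ 0.6402 -0.0656  0.0923] [ 0.627 -0.073  0.08 ] [ 0.662 -0.049  0.104]
  wide 0.105 80 [ 0.6411 -0.0635  0.1173] [ 0.629 -0.073  0.105] [ 0.661 -0.044  0.129]
  wide 0.13 80 [ 0.643  -0.0599  0.1442] [ 0.631 -0.07   0.13 ] [ 0.657 -0.045  0.155]
yaw,pitch deg [12.8 19.5] rms 0.0054 ends [0.5261 0.2692 0.0985] [0.625  0.2916 0.0627] len 0.108
yaw,pitch deg [13.5 21.4] rms 0.0022 ends [0.5311 0.2697 0.1016] [0.6183 0.2907 0.0664] len 0.096
yaw,pitch deg [13.  19.5] rms 0.0053 ends [0.5262 0.269  0.0986] [0.6249 0.2917 0.0627] len 0.107
```

```bash
cat >> h.py <<'E'
def st():
    o=observe();Rm=R.from_rotvec(o["tcp_rot"]).as_matrix();z=Rm[:,2]
    print("t",round(o["time"],2),"tcp",o["ee_pos"].round(4),"x",Rm[:,0].round(3),"z",z.round(3),"lean",np.degrees(np.arccos(-z[2])).round(2),"leanAz",np.degrees(np.arctan2(z[1],z[0])).round(1),"J",o["joints"].round(3),"open",round(o["opening"],4),"gf",round(o["gripper_force"],1),"F",o["ft_force"].round(1))
    return o,Rm
def rows(Rm,dw):
    u=Rm.T@np.array(dw)/.25; n=int(np.ceil(abs(np.linalg.norm(u))/.19)); print("units",u.round(4),"total; rows",n,"each",(u/max(n,1)).round(4))
E
python3 - <<'E'
from h import *
for c in("top","scene"):
    z=np.load(c+"0.npz");C=cloud(c,z["d"]);m=(z["d"]>0)&(C[...,2]>.2)
    Q=C[m];print(c,len(Q))
    H,xe,ye=np.histogram2d(Q[:,0],Q[:,1],bins=[np.arange(-.4,1.8,.2),np.arange(-1.2,1.3,.2)])
    print(H.astype(int))
o,Rm=st(); rows(Rm,[.3,-.42,0])
E
python3 -m inch '[{"jaw":1,"dz":-0.2},{"jaw":1,"dz":-0.2},{"jaw":1,"dz":-0.2},{"jaw":1,"dz":-0.2}]'
```

```text
top 14690
[[   0    0    0    0    0    0    0    0    0    0    0    0]
 [   0    0    0    0    0    0    0    0    0    0    0    0]
 [   0    0  294 2128  334  552  342 2328 1368    0    0    0]
 [   0    0  110  710  638    0    0  293 4319  132    0    0]
 [   0    0    0    0    0    0    0    0    0    0    0    0]
 [   0    0    0    0    0    0    0    0    0    0    0    0]
 [   0    0    0  829  313    0    0    0    0    0    0    0]
 [   0    0    0    0    0    0    0    0    0    0    0    0]
 [   0    0    0    0    0    0    0    0    0    0    0    0]
 [   0    0    0    0    0    0    0    0    0    0    0    0]]
scene 41425
[[   0    0    0    0    0    0    0    0    0    0    0    0]
 [   0    0    0    0    0 2912 3657    0    0    0    0    0]
 [   0    0    0 2059  581 3577  315  630   19    0    0    0]
 [   0    0    0 1164 1166    0    0  151 2395  110    0    0]
 [   0    0    0    0    0    0    0    0    0    0    0    0]
 [   0    0    0    0    0    0    0    0    0    0    0    0]
 [   0    0    0 1900  423    0    0    0    0    0    0    0]
 [   0    0    0    0    0    0    0    0    0    0    0    0]
 [   0    0    0    0    0    0    0    0    0    0    0    0]
 [   0    0    0    0  137  184  148  112   81   75   19    0]]
t 1.3 tcp [0.261  0.5679 0.2313] x [-0.909  0.418  0.   ] z [-0.  0. -1.] lean 0.0 leanAz 118.9 J [ 1.07   0.308  1.634  0.     1.2   -0.07 ] open 0.0852 gf 0.0 F [0.1 0.2 0.5]
units [-1.7919 -1.0255 -0.    ] total; rows 11 each [-0.1629 -0.0932 -0.    ]$[0]: bad value
```

```bash
python3 -m inch '[{"jaw":1.0,"dx":0,"dy":0,"dz":-0.2,"turn":0},{"jaw":1.0,"dx":0,"dy":0,"dz":-0.2,"turn":0},{"jaw":1.0,"dx":0,"dy":0,"dz":-0.2,"turn":0}]'; python3 -c "from h import *;st()"
```

```text
time: 1.6
ee_pos: [0.2608, 0.5675, 0.3825]
tcp_rot: [-0.671, -3.069, 0.002]
ft_force: [0.8, 0.8, -0.3]
opening: 0.0851
gripper_force: 0.0
t 1.6 tcp [0.2608 0.5675 0.3825] x [-0.909  0.418  0.   ] z [-0.001 -0.001 -1.   ] lean 0.06 leanAz -119.4 J [ 1.07   0.215  1.449  0.     1.479 -0.07 ] open 0.0851 gf 0.0 F [ 0.8  0.8 -0.3]
```

```bash
python3 -m inch '[{"jaw":1,"dx":-0.163,"dy":-0.093,"dz":0,"turn":0},{"jaw":1,"dx":-0.163,"dy":-0.093,"dz":0,"turn":0},{"jaw":1,"dx":-0.163,"dy":-0.093,"dz":0,"turn":0},{"jaw":1,"dx":-0.163,"dy":-0.093,"dz":0,"turn":0},{"jaw":1,"dx":-0.163,"dy":-0.093,"dz":0,"turn":0},{"jaw":1,"dx":-0.163,"dy":-0.093,"dz":0,"turn":0},{"jaw":1,"dx":-0.163,"dy":-0.093,"dz":0,"turn":0},{"jaw":1,"dx":-0.163,"dy":-0.093,"dz":0,"turn":0},{"jaw":1,"dx":-0.163,"dy":-0.093,"dz":0,"turn":0},{"jaw":1,"dx":-0.163,"dy":-0.093,"dz":0,"turn":0},{"jaw":1,"dx":-0.163,"dy":-0.093,"dz":0,"turn":0}]'; python3 -c "
from h import *
o,Rm=st();a=np.radians(13);rows(Rm,[.45*np.cos(a),.45*np.sin(a),0])"
```

```text
time: 2.7
ee_pos: [0.5624, 0.1466, 0.3815]
tcp_rot: [0.672, 3.068, 0.001]
ft_force: [1.1, 0.6, -0.3]
opening: 0.0852
gripper_force: 0.0
t 2.7 tcp [0.5624 0.1466 0.3815] x [-0.909  0.418 -0.   ] z [ 0.001  0.    -1.   ] lean 0.04 leanAz 26.2 J [ 0.18   0.125  1.555  0.     1.461 -0.96 ] open 0.0852 gf 0.0 F [ 1.1  0.6 -0.3]
units [-1.4244e+00  1.1006e+00  1.2000e-03] total; rows 10 each [-1.424e-01  1.101e-01  1.000e-04]
```

```bash
python3 -m inch '[{"jaw":1,"dx":-0.142,"dy":0.11,"dz":0,"turn":0},{"jaw":1,"dx":-0.142,"dy":0.11,"dz":0,"turn":0},{"jaw":1,"dx":-0.142,"dy":0.11,"dz":0,"turn":0},{"jaw":1,"dx":-0.142,"dy":0.11,"dz":0,"turn":0},{"jaw":1,"dx":-0.142,"dy":0.11,"dz":0,"turn":0},{"jaw":1,"dx":-0.142,"dy":0.11,"dz":0,"turn":0},{"jaw":1,"dx":-0.142,"dy":0.11,"dz":0,"turn":0},{"jaw":1,"dx":-0.142,"dy":0.11,"dz":0,"turn":0},{"jaw":1,"dx":-0.142,"dy":0.11,"dz":0,"turn":0}]'; python3 -c "
from h import *
o,Rm=st()"
```

```text
time: 3.6
ee_pos: [0.913, 0.2293, 0.3767]
tcp_rot: [0.667, 3.05, 0.015]
ft_force: [1.6, 0.9, 1.3]
opening: 0.0858
gripper_force: 0.0
t 3.6 tcp [0.913  0.2293 0.3767] x [-0.908  0.418 -0.017] z [ 0.021  0.005 -1.   ] lean 1.21 leanAz 13.7 J [ 2.000e-01  1.122e+00  5.100e-02  1.000e-03  1.948e+00 -9.400e-01] open 0.0858 gf 0.0 F [1.6 0.9 1.3]
```

```bash
python3 -m inch '[{"jaw":1,"dx":-0.142,"dy":0.11,"dz":0,"turn":0},{"jaw":1,"dx":-0.142,"dy":0.11,"dz":0,"turn":0},{"jaw":1,"dx":-0.142,"dy":0.11,"dz":0,"turn":0}]'; python3 -c "
from h import *
o,Rm=st()"
```

```text
time: 3.9
ee_pos: [0.9505, 0.2365, 0.341]
tcp_rot: [0.653, 2.984, 0.066]
ft_force: [-0.2, -0.2, -0.4]
opening: 0.0854
gripper_force: 0.0
t 3.9 tcp [0.9505 0.2365 0.341 ] x [-0.905  0.418 -0.075] z [ 0.094  0.024 -0.995] lean 5.55 leanAz 14.2 J [ 0.198  1.16   0.053  0.005  1.832 -0.941] open 0.0854 gf 0.0 F [-0.2 -0.2 -0.4]
```

```bash
python3 -m inch '[{"jaw":1,"dx":-0.142,"dy":0.11,"dz":0,"turn":0},{"jaw":1,"dx":-0.142,"dy":0.11,"dz":0,"turn":0},{"jaw":1,"dx":-0.142,"dy":0.11,"dz":0,"turn":0}]'; python3 -c "
from h import *
o,Rm=st()"
python3 -m inch '[{"jaw":1,"dx":0.142,"dy":-0.11,"dz":-0.1,"turn":0},{"jaw":1,"dx":0.142,"dy":-0.11,"dz":-0.1,"turn":0},{"jaw":1,"dx":0.142,"dy":-0.11,"dz":0,"turn":0}]'; python3 -c "
from h import *
o,Rm=st()"
```

```text
time: 4.2
ee_pos: [0.9847, 0.243, 0.3264]
tcp_rot: [0.635, 2.903, 0.123]
ft_force: [-0.5, -0.9, -0.0]
opening: 0.0858
gripper_force: 0.0
t 4.2 tcp [0.9847 0.243  0.3264] x [-0.895  0.421 -0.145] z [ 0.18   0.045 -0.983] lean 10.69 leanAz 14.0 J [ 0.196  1.18   0.052  0.009  1.723 -0.942] open 0.0858 gf 0.0 F [-0.5 -0.9 -0. ]
time: 4.5
ee_pos: [0.9026, 0.2233, 0.3447]
tcp_rot: [0.634, 2.899, 0.126]
ft_force: [1.4, 0.4, 2.6]
opening: 0.0853
gripper_force: 0.0
t 4.5 tcp [0.9026 0.2233 0.3447] x [-0.895  0.421 -0.149] z [ 0.185  0.046 -0.982] lean 10.98 leanAz 13.9 J [ 0.192  0.785  0.715  0.01   1.451 -0.948] open 0.0853 gf 0.0 F [1.4 0.4 2.6]
```

```bash
python3 -m inch '[{"jaw":1,"dx":-0.142,"dy":0.11,"dz":0,"turn":0},{"jaw":1,"dx":-0.142,"dy":0.11,"dz":0,"turn":0},{"jaw":1,"dx":-0.142,"dy":0.11,"dz":0,"turn":0},{"jaw":1,"dx":-0.142,"dy":0.11,"dz":0,"turn":0},{"jaw":1,"dx":-0.142,"dy":0.11,"dz":0,"turn":0},{"jaw":1,"dx":-0.142,"dy":0.11,"dz":0,"turn":0},{"jaw":1,"dx":-0.142,"dy":0.11,"dz":0,"turn":0},{"jaw":1,"dx":-0.142,"dy":0.11,"dz":0,"turn":0},{"jaw":1,"dx":-0.142,"dy":0.11,"dz":0,"turn":0},{"jaw":1,"dx":-0.142,"dy":0.11,"dz":0,"turn":0}]'; python3 -c "
from h import *
o,Rm=st();a=np.radians(13);rows(Rm,[.2*np.cos(a),.2*np.sin(a),0])"
```

```text
time: 5.5
ee_pos: [1.0485, 0.254, 0.3642]
tcp_rot: [0.589, 2.691, 0.258]
ft_force: [0.2, 0.1, 0.0]
opening: 0.0851
gripper_force: 0.0
t 5.5 tcp [1.0485 0.254  0.3642] x [-0.843  0.434 -0.318] z [ 0.395  0.097 -0.914] lean 23.99 leanAz 13.8 J [ 0.191  1.164  0.052  0.02   1.508 -0.945] open 0.0851 gf 0.0 F [0.2 0.1 0. ]
units [-0.579   0.4461  0.3253] total; rows 5 each [-0.1158  0.0892  0.0651]
```

```bash
python3 -m inch '[{"jaw":1,"dx":-0.142,"dy":0.11,"dz":0,"turn":0},{"jaw":1,"dx":-0.142,"dy":0.11,"dz":0,"turn":0},{"jaw":1,"dx":-0.142,"dy":0.11,"dz":0,"turn":0},{"jaw":1,"dx":-0.142,"dy":0.11,"dz":0,"turn":0},{"jaw":1,"dx":-0.142,"dy":0.11,"dz":0,"turn":0}]'; python3 -c "
from h import *
o,Rm=st();a=np.radians(13);rows(Rm,[.2*np.cos(a),.2*np.sin(a),0])"
```

```text
time: 6.0
ee_pos: [1.0816, 0.26, 0.408]
tcp_rot: [0.559, 2.551, 0.335]
ft_force: [0.3, 0.4, 0.2]
opening: 0.0853
gripper_force: 0.0
t 6.0 tcp [1.0816 0.26   0.408 ] x [-0.789  0.447 -0.421] z [ 0.522  0.128 -0.843] lean 32.52 leanAz 13.7 J [ 0.189  1.141  0.052  0.028  1.382 -0.948] open 0.0853 gf 0.0 F [0.3 0.4 0.2]
units [-0.5347  0.4112  0.43  ] total; rows 5 each [-0.1069  0.0822  0.086 ]
```

```bash
python3 -m inch '[{"jaw":1,"dx":-0.142,"dy":0.11,"dz":0,"turn":0},{"jaw":1,"dx":0,"dy":0,"dz":0,"turn":0}]'; python3 -c "
from h import *
o,Rm=st()
# desired at jar: turn about tool z so tool y is horizontal
y=Rm[:,1];print('y',y.round(3)); zt=Rm[:,2]
h=np.cross([0,0,1],zt);h/=np.linalg.norm(h)
for s in(1,-1):
    c=Rm.T@(s*h);print('turn deg',np.degrees(np.arctan2(-c[0],c[1])))
"
```

```text
time: 6.2
ee_pos: [1.0865, 0.2608, 0.4219]
tcp_rot: [0.552, 2.522, 0.35]
ft_force: [-1.1, 0.7, -0.5]
opening: 0.0854
gripper_force: 0.0
t 6.2 tcp [1.0865 0.2608 0.4219] x [-0.776  0.45  -0.441] z [ 0.547  0.134 -0.826] lean 34.3 leanAz 13.7 J [ 0.189  1.133  0.051  0.029  1.36  -0.948] open 0.0854 gf 0.0 F [-1.1  0.7 -0.5]
y [0.313 0.883 0.35 ]
turn deg -38.423241847797975
turn deg 141.57675815220205
```

```bash
python3 -m inch '[{"jaw":1,"dx":0,"dy":0,"dz":-0.12,"turn":-0.0855},{"jaw":1,"dx":0,"dy":0,"dz":-0.12,"turn":-0.0855},{"jaw":1,"dx":0,"dy":0,"dz":-0.12,"turn":-0.0855},{"jaw":1,"dx":0,"dy":0,"dz":-0.12,"turn":-0.0855},{"jaw":1,"dx":0,"dy":0,"dz":-0.12,"turn":-0.0855},{"jaw":1,"dx":0,"dy":0,"dz":0,"turn":0}]'; python3 -c "
from h import *
o,Rm=st();print(Rm[:,1].round(3)); z=Rm[:,2]
T=np.array([.549,.2743,.0899])+.0227*z; print('TCP tgt',T.round(4)); rows(Rm,T-.16*z-o['ee_pos'])"
```

```text
time: 6.8
ee_pos: [1.0035, 0.2407, 0.5544]
tcp_rot: [-0.304, 2.519, 0.094]
ft_force: [-0.0, -0.7, 1.8]
opening: 0.0851
gripper_force: 0.0
t 6.8 tcp [1.0035 0.2407 0.5544] x [-0.797 -0.196 -0.571] z [ 0.555  0.135 -0.821] lean 34.8 leanAz 13.7 J [ 0.184  0.813  0.363  0.032  1.36  -1.625] open 0.0851 gf 0.0 F [-0.  -0.7  1.8]
[-0.238  0.971 -0.001]
TCP tgt [0.5616 0.2774 0.0713]
units [ 2.4838  0.5644 -0.0135] total; rows 14 each [ 0.1774  0.0403 -0.001 ]
```

Lean 34.8°, y level. Going to the point 160 mm back along the tool axis.

```bash
python3 -m inch '[{"jaw":1,"dx":0.177,"dy":0.0403,"dz":0,"turn":0},{"jaw":1,"dx":0.177,"dy":0.0403,"dz":0,"turn":0},{"jaw":1,"dx":0.177,"dy":0.0403,"dz":0,"turn":0},{"jaw":1,"dx":0.177,"dy":0.0403,"dz":0,"turn":0},{"jaw":1,"dx":0.177,"dy":0.0403,"dz":0,"turn":0},{"jaw":1,"dx":0.177,"dy":0.0403,"dz":0,"turn":0},{"jaw":1,"dx":0.177,"dy":0.0403,"dz":0,"turn":0},{"jaw":1,"dx":0.177,"dy":0.0403,"dz":0,"turn":0},{"jaw":1,"dx":0.177,"dy":0.0403,"dz":0,"turn":0},{"jaw":1,"dx":0.177,"dy":0.0403,"dz":0,"turn":0}]'; python3 -m inch '[{"jaw":1,"dx":0.177,"dy":0.0403,"dz":0,"turn":0},{"jaw":1,"dx":0.177,"dy":0.0403,"dz":0,"turn":0},{"jaw":1,"dx":0.177,"dy":0.0403,"dz":0,"turn":0},{"jaw":1,"dx":0.177,"dy":0.0403,"dz":0,"turn":0},{"jaw":1,"dx":0,"dy":0,"dz":0,"turn":0}]';python3 - <<'E'
from h import *
o,Rm=st(); z=Rm[:,2]
T=np.array([.549,.2743,.0899])+.0227*z; rows(Rm,T-.16*z-o['ee_pos']); rows(Rm,T-o['ee_pos'])
p,d=snapshot("scene");p2,d2=snapshot("top")
a=cv2.resize(p[90:230,200:400],None,fx=2,fy=2,interpolation=3);b=cv2.resize(p2[130:270,150:350],None,fx=2,fy=2,interpolation=3)
for c,im,(u0,v0) in(("scene",a,(200,90)),("top",b,(150,130))):
    for X in ([.526,.269,.0985],[.631,.293,.060]):
        q=(w2pix(c,X)[0]-[u0,v0])*2; cv2.circle(im,tuple(int(i) for i in q),3,(0,255,0),1)
cv2.imwrite("pics/pre.png",np.hstack([a,b])[:,:,::-1])
E
```

```text
time: 7.8
ee_pos: [0.6372, 0.2515, 0.3015]
tcp_rot: [-0.302, 2.535, 0.094]
ft_force: [0.6, 0.1, 0.2]
opening: 0.0854
gripper_force: 0.0
time: 8.3
ee_pos: [0.4769, 0.2521, 0.1946]
tcp_rot: [-0.308, 2.551, 0.086]
ft_force: [0.1, -1.5, -0.8]
opening: 0.0856
gripper_force: 0.0
t 8.3 tcp [0.4769 0.2521 0.1946] x [-0.815 -0.201 -0.543] z [ 0.528  0.126 -0.84 ] lean 32.9 leanAz 13.4 J [ 0.485 -0.075  2.262 -0.341  0.417 -1.051] open 0.0856 gf 0.0 F [ 0.1 -1.5 -0.8]
units [-0.0254  0.0195 -0.0339] total; rows 1 each [-0.0254  0.0195 -0.0339]
units [-0.0254  0.0195  0.6061] total; rows 4 each [-0.0064  0.0049  0.1515]
```

View pics/pre.png

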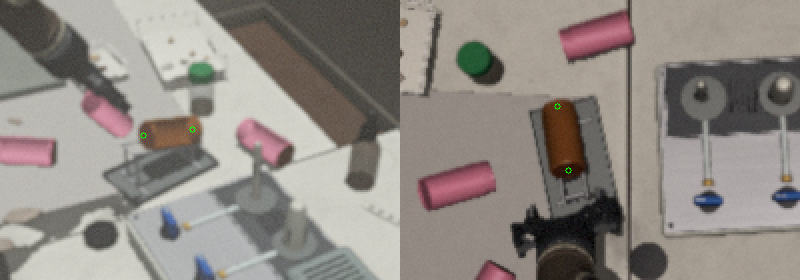

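```bash
python3 -m inch '[{"jaw":1,"dx":-0.025,"dy":0.02,"dz":0,"turn":0},{"jaw":1,"dx":0,"dy":0,"dz":0.1,"turn":0},{"jaw":1,"dx":0,"dy":0,"dz":0.1,"turn":0},{"jaw":1,"dx":0,"dy":0,"dz":0,"turn":0}]';python3 - <<'E'
from h import *
o,Rm=st(); z=Rm[:,2]
T=np.array([.549,.2743,.0899])+.0227*z; rows(Rm,T-o['ee_pos'])
E
```

```text
time: 8.8
ee_pos: [0.5206, 0.269, 0.1667]
tcp_rot: [-0.303, 2.533, 0.093]
ft_force: [0.3, 0.5, -0.4]
opening: 0.0854
gripper_force: 0.0
t 8.8 tcp [0.5206 0.269  0.1667] x [-0.806 -0.196 -0.559] z [ 0.543  0.132 -0.829] lean 33.99 leanAz 13.7 J [ 0.473  0.068  2.198 -0.424  0.322 -0.97 ] open 0.0854 gf 0.0 F [ 0.3  0.5 -0.4]
units [ 0.076  -0.0064  0.41  ] total; rows 3 each [ 0.0253 -0.0021  0.1367]
```

```bash
python3 -m inch '[{"jaw":1,"dx":0.038,"dy":-0.003,"dz":0,"turn":0},{"jaw":1,"dx":0.038,"dy":-0.003,"dz":0,"turn":0},{"jaw":1,"dx":0,"dy":0,"dz":0,"turn":0},{"jaw":1,"dx":0,"dy":0,"dz":0,"turn":0}]';python3 - <<'E'
from h import *
o,Rm=st(); z=Rm[:,2]
T=np.array([.549,.2743,.0899])+.0227*z; rows(Rm,T-o['ee_pos'])
E
```

```text
time: 9.2
ee_pos: [0.5028, 0.2635, 0.1574]
tcp_rot: [-0.306, 2.531, 0.094]
ft_force: [0.6, -0.7, -0.1]
opening: 0.0853
gripper_force: 0.0
t 9.2 tcp [0.5028 0.2635 0.1574] x [-0.804 -0.197 -0.56 ] z [ 0.544  0.134 -0.828] lean 34.09 leanAz 13.8 J [ 0.48   0.05   2.243 -0.471  0.298 -0.918] open 0.0853 gf 0.0 F [ 0.6 -0.7 -0.1]
units [-0.0059 -0.0019  0.4206] total; rows 3 each [-0.002  -0.0006  0.1402]
```

```bash
python3 -m inch '[{"jaw":1,"dx":-0.006,"dy":-0.002,"dz":0.07,"turn":0},{"jaw":1,"dx":0,"dy":0,"dz":0.07,"turn":0},{"jaw":1,"dx":0,"dy":0,"dz":0.07,"turn":0},{"jaw":1,"dx":0,"dy":0,"dz":0.07,"turn":0},{"jaw":1,"dx":0,"dy":0,"dz":0.07,"turn":0},{"jaw":1,"dx":0,"dy":0,"dz":0.07,"turn":0},{"jaw":1,"dx":0,"dy":0,"dz":0,"turn":0}]';python3 - <<'E'
from h import *
o,Rm=st(); z=Rm[:,2]
T=np.array([.549,.2743,.0899])+.0227*z; rows(Rm,T-o['ee_pos'])
E
```

```text
time: 9.9
ee_pos: [0.5619, 0.2772, 0.0697]
tcp_rot: [-0.307, 2.533, 0.092]
ft_force: [-0.1, 0.1, -0.7]
opening: 0.0856
gripper_force: 0.0
t 9.9 tcp [0.5619 0.2772 0.0697] x [-0.805 -0.198 -0.559] z [ 0.543  0.133 -0.829] lean 33.98 leanAz 13.7 J [ 0.447  0.332  2.145 -0.96   0.141 -0.444] open 0.0856 gf 0.0 F [-0.1  0.1 -0.7]
units [-0.0012  0.001  -0.0059] total; rows 1 each [-0.0012  0.001  -0.0059]
```

```bash
python3 -m inch '[{"jaw":0.5,"dx":0,"dy":0,"dz":0,"turn":0},{"jaw":0.5,"dx":0,"dy":0,"dz":0,"turn":0},{"jaw":0.3,"dx":0,"dy":0,"dz":0,"turn":0},{"jaw":0,"dx":0,"dy":0,"dz":0,"turn":0},{"jaw":0,"dx":0,"dy":0,"dz":0,"turn":0},{"jaw":0,"dx":0,"dy":0,"dz":0,"turn":0},{"jaw":0,"dx":0,"dy":0,"dz":0,"turn":0},{"jaw":0,"dx":0,"dy":0,"dz":0,"turn":0}]';python3 - <<'E'
from h import *
o,Rm=st(); print(o["ft_torque"].round(2))
E
```

```text
time: 10.7
ee_pos: [0.5622, 0.2776, 0.0719]
tcp_rot: [-0.306, 2.53, 0.094]
ft_force: [-4.2, -1.0, 5.3]
opening: 0.0557
gripper_force: 63.7
t 10.7 tcp [0.5622 0.2776 0.0719] x [-0.804 -0.197 -0.561] z [ 0.545  0.134 -0.827] lean 34.16 leanAz 13.8 J [ 0.448  0.328  2.146 -0.959  0.141 -0.444] open 0.0557 gf 63.7 F [-4.2 -1.   5.3]
[-0.07  0.08 -0.  ]
```

```bash
python3 -m inch '[{"jaw":0,"dx":-0.03,"dy":0,"dz":-0.044,"turn":0},{"jaw":0,"dx":-0.06,"dy":0,"dz":-0.088,"turn":0},{"jaw":0,"dx":-0.09,"dy":0,"dz":-0.132,"turn":0},{"jaw":0,"dx":-0.1,"dy":0,"dz":-0.147,"turn":0},{"jaw":0,"dx":-0.1,"dy":0,"dz":-0.147,"turn":0},{"jaw":0,"dx":-0.1,"dy":0,"dz":-0.147,"turn":0},{"jaw":0,"dx":-0.1,"dy":0,"dz":-0.147,"turn":0},{"jaw":0,"dx":-0.1,"dy":0,"dz":-0.147,"turn":0},{"jaw":0,"dx":0,"dy":0,"dz":0,"turn":0}]';python3 - <<'E'
from h import *
o,Rm=st()
E
```

```text
time: 11.6
ee_pos: [0.566, 0.2793, 0.3833]
tcp_rot: [-0.303, 2.516, 0.1]
ft_force: [0.6, 0.3, -0.8]
opening: 0.055
gripper_force: 64.0
t 11.6 tcp [0.566  0.2793 0.3833] x [-0.796 -0.194 -0.573] z [ 0.556  0.139 -0.82 ] lean 34.96 leanAz 14.1 J [ 0.447 -0.11   1.9   -0.168  0.758 -1.277] open 0.055 gf 64.0 F [ 0.6  0.3 -0.8]
```

```bash
for i in 1; do python3 -m inch '[{"jaw":0,"dx":0,"dy":0,"dz":0,"turn":0.0909},{"jaw":0,"dx":0,"dy":0,"dz":0,"turn":0.0909},{"jaw":0,"dx":0,"dy":0,"dz":0,"turn":0.0909},{"jaw":0,"dx":0,"dy":0,"dz":0,"turn":0.0909},{"jaw":0,"dx":0,"dy":0,"dz":0,"turn":0.0909},{"jaw":0,"dx":0,"dy":0,"dz":0,"turn":0.0909},{"jaw":0,"dx":0,"dy":0,"dz":0,"turn":0.0909},{"jaw":0,"dx":0,"dy":0,"dz":0,"turn":0.0909},{"jaw":0,"dx":0,"dy":0,"dz":0,"turn":0.0909},{"jaw":0,"dx":0,"dy":0,"dz":0,"turn":0.0909},{"jaw":0,"dx":0,"dy":0,"dz":0,"turn":0.0909}]'; done; python3 -m inch '[{"jaw":0,"dx":0,"dy":0,"dz":0,"turn":0.0909},{"jaw":0,"dx":0,"dy":0,"dz":0,"turn":0.0909},{"jaw":0,"dx":0,"dy":0,"dz":0,"turn":0.0909},{"jaw":0,"dx":0,"dy":0,"dz":0,"turn":0.0909},{"jaw":0,"dx":0,"dy":0,"dz":0,"turn":0.0909},{"jaw":0,"dx":0,"dy":0,"dz":0,"turn":0.0909},{"jaw":0,"dx":0,"dy":0,"dz":0,"turn":0.0909},{"jaw":0,"dx":0,"dy":0,"dz":0,"turn":0.0909},{"jaw":0,"dx":0,"dy":0,"dz":0,"turn":0.0909},{"jaw":0,"dx":0,"dy":0,"dz":0,"turn":0.0909},{"jaw":0,"dx":0,"dy":0,"dz":0,"turn":0.0909},{"jaw":0,"dx":0,"dy":0,"dz":0,"turn":0}]';python3 - <<'E'
from h import *
o,Rm=st();print(Rm[:,1].round(3)); z=Rm[:,2]
T=np.array([.645,-.057,.153+.15])+.0227*z; rows(Rm,T-o['ee_pos'])
E
```

```text
time: 12.7
ee_pos: [0.5614, 0.277, 0.37]
tcp_rot: [1.676, 2.124, 0.647]
ft_force: [0.2, -1.0, -1.8]
opening: 0.0557
gripper_force: 64.0
time: 13.9
ee_pos: [0.5615, 0.2771, 0.3702]
tcp_rot: [-2.921, -0.353, -0.887]
ft_force: [-0.7, -0.5, -1.9]
opening: 0.0558
gripper_force: 64.0
t 13.9 tcp [0.5615 0.2771 0.3702] x [0.807 0.199 0.556] z [ 0.54   0.132 -0.831] lean 33.8 leanAz 13.7 J [ 0.447 -0.103  1.912 -0.168  0.76   1.865] open 0.0558 gf 64.0 F [-0.7 -0.5 -1.9]
[ 0.238 -0.971  0.001]
units [-0.1455  1.3771  0.3189] total; rows 8 each [-0.0182  0.1721  0.0399]
```

```bash
python3 -m inch '[{"jaw":0,"dx":-0.0146,"dy":0.138,"dz":0.032,"turn":0},{"jaw":0,"dx":-0.0146,"dy":0.138,"dz":0.032,"turn":0},{"jaw":0,"dx":-0.0146,"dy":0.138,"dz":0.032,"turn":0},{"jaw":0,"dx":-0.0146,"dy":0.138,"dz":0.032,"turn":0},{"jaw":0,"dx":-0.0146,"dy":0.138,"dz":0.032,"turn":0},{"jaw":0,"dx":-0.0146,"dy":0.138,"dz":0.032,"turn":0},{"jaw":0,"dx":-0.0146,"dy":0.138,"dz":0.032,"turn":0},{"jaw":0,"dx":-0.0146,"dy":0.138,"dz":0.032,"turn":0},{"jaw":0,"dx":-0.0146,"dy":0.138,"dz":0.032,"turn":0},{"jaw":0,"dx":-0.0146,"dy":0.138,"dz":0.032,"turn":0},{"jaw":0,"dx":0,"dy":0,"dz":0,"turn":0},{"jaw":0,"dx":0,"dy":0,"dz":0,"turn":0}]';python3 - <<'E'
from h import *
o,Rm=st();z=Rm[:,2]
G=o['ee_pos']-.0227*z;print("grasp",G.round(4))
for c in("top","scene"):
    p,d=snapshot(c);np.savez(c+"1.npz",p=p,d=d);C=cloud(c,d)
    hsv=cv2.cvtColor(p,cv2.COLOR_RGB2HSV).astype(int)
    m=(d>0)&(hsv[...,0]>=4)&(hsv[...,0]<=20)&(hsv[...,1]>110)&(abs(C[...,0]-.645)<.07)&(abs(C[...,1]+.057)<.06)&(C[...,2]>.1)
    Q=C[m];print(c,len(Q),Q.min(0).round(3) if len(Q) else 0,Q.max(0).round(3) if len(Q) else 0)
    a=p[110:260,240:420];cv2.imwrite(f"pics/o{c}.png",cv2.resize(a,None,fx=2.2,fy=2.2,interpolation=3)[:,:,::-1])
a=cv2.imread("pics/oscene.png");b=cv2.imread("pics/otop.png");cv2.imwrite("pics/over.png",np.hstack([a,b]))
E
```

```text
time: 15.1
ee_pos: [0.6581, -0.0548, 0.2843]
tcp_rot: [-2.919, -0.353, -0.889]
ft_force: [0.7, 0.1, -1.3]
opening: 0.0555
gripper_force: 64.3
t 15.1 tcp [ 0.6581 -0.0548  0.2843] x [0.806 0.198 0.557] z [ 0.541  0.133 -0.83 ] lean 33.87 leanAz 13.8 J [-0.285  0.058  1.932  0.461  0.679  0.753] open 0.0555 gf 64.3 F [ 0.7  0.1 -1.3]
grasp [ 0.6458 -0.0578  0.3032]
top 265 [ 0.58  -0.084  0.318] [ 0.672 -0.031  0.423]
scene 12 [ 0.618 -0.083  0.235] [ 0.673 -0.042  0.329]
```

View pics/over.png

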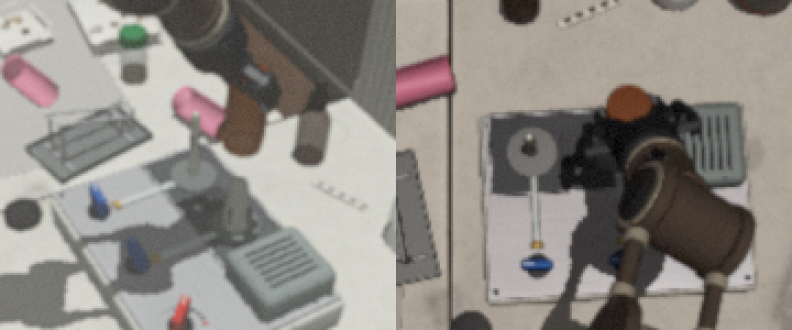

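```bash
python3 - <<'E'
from h import *
z=np.load("scene1.npz");p=z["p"]
hsv=cv2.cvtColor(p,cv2.COLOR_RGB2HSV).astype(int)
u0=330;print("jar rows")
for v in range(148,184,3):
    r=(hsv[v,325:375,0]>=3)&(hsv[v,325:375,0]<=20)&(hsv[v,325:375,1]>125);i=np.where(r)[0]+325
    print(v,(i.min(),i.max(),len(i)) if len(i) else None,end="; ")
q0=np.load("scene0.npz")["p"].astype(int).sum(2)
print("\npeg rows (first picture) sum profile")
for v in range(190,216,4): print(v,q0[v,334:364].tolist())
for h in(.303,.25,.22,.216): print("proj axis",h,w2pix("scene",[.6458,-.0578,h]).round(1))
for h in(.151,.12,.09,.066): print("proj peg(.645,-.057)",h,w2pix("scene",[.645,-.057,h]).round(1))
# top peg-tip: profile in first picture & base disc now
hs=cv2.cvtColor(np.load("top1.npz")["p"],cv2.COLOR_RGB2HSV).astype(int)
m=((hs[...,0]>=3)&(hs[...,0]<=20)&(hs[...,1]>125)).astype(np.uint8);m[:,:325]=0;m[:,365:]=0;m[:140]=0;m[175:]=0
ys,xs=np.where(m);print("top disc",xs.min(),xs.max(),ys.min(),ys.max(),len(xs),cv2.minEnclosingCircle(np.stack([xs,ys],1).astype(np.float32)))
print("proj base centre",w2pix("top",[.6458,-.0578,.328]),w2pix("top",[.6458+.028,-.0578,.328]))
g=np.load("top0.npz")["p"].astype(int).sum(2)
for v in range(162,190,2): print(v,g[v,326:356].tolist())
for h in(.151,.066): print("proj pegtop",h,w2pix("top",[.645,-.057,h]).round(1))
E
```

```text
jar rows
148 None; 151 None; 154 None; 157 None; 160 None; 163 None; 166 None; 169 None; 172 None; 175 None; 178 None; 181 None; 
peg rows (first picture) sum profile
190 [384, 391, 389, 363, 337, 311, 326, 317, 323, 317, 310, 383, 487, 559, 583, 585, 581, 577, 577, 585, 589, 587, 589, 587, 584, 591, 582, 590, 593, 590]
194 [371, 338, 303, 296, 294, 306, 301, 321, 318, 317, 351, 410, 473, 516, 543, 544, 522, 483, 474, 534, 576, 593, 581, 588, 589, 590, 586, 580, 581, 575]
198 [280, 265, 263, 252, 254, 267, 289, 275, 282, 320, 355, 366, 385, 397, 388, 404, 390, 376, 384, 410, 475, 535, 574, 589, 593, 586, 583, 584, 586, 594]
202 [258, 256, 277, 251, 274, 250, 273, 286, 306, 346, 360, 365, 386, 385, 385, 382, 386, 375, 366, 337, 305, 308, 321, 391, 468, 540, 578, 596, 606, 600]
206 [268, 264, 276, 294, 344, 367, 382, 361, 342, 309, 281, 310, 367, 365, 371, 371, 368, 356, 307, 322, 352, 348, 333, 305, 303, 309, 366, 470, 543, 586]
210 [324, 343, 365, 383, 372, 388, 353, 311, 304, 297, 295, 335, 371, 366, 364, 365, 360, 320, 320, 358, 374, 381, 400, 379, 335, 319, 307, 320, 314, 351]
214
[... 2152 characters left out ...]
5, 197, 189]
182 [162, 122, 161, 187, 228, 275, 318, 311, 310, 310, 294, 270, 248, 229, 214, 213, 231, 261, 296, 312, 316, 318, 323, 312, 260, 190, 192, 198, 181, 191]
184 [156, 130, 147, 194, 176, 198, 274, 310, 320, 314, 311, 311, 309, 311, 309, 312, 310, 321, 323, 324, 322, 318, 291, 221, 190, 195, 188, 188, 185, 195]
186 [184, 172, 183, 199, 201, 192, 188, 190, 207, 265, 306, 314, 315, 317, 314, 320, 315, 307, 315, 287, 258, 224, 197, 202, 201, 192, 188, 187, 188, 198]
188 [201, 198, 196, 192, 202, 191, 199, 203, 196, 193, 197, 200, 227, 283, 364, 414, 351, 234, 192, 198, 202, 187, 191, 197, 199, 195, 197, 185, 197, 187]
proj pegtop 0.151 [[342.7 171.2]]
proj pegtop 0.066 [[341.5 176.3]]
```

```bash
python3 - <<'E'
from h import *
z=np.load("scene1.npz");p=z["p"].astype(int)
d=p[...,0]-p[...,2]
for v in range(148,184,4): print(v,d[v,330:372].tolist())
z=np.load("top1.npz")["p"].astype(int);d=z[...,0]-z[...,2]
print(); print([d[v,346] for v in range(140,175)]); print(d[159,328:364].tolist()); print(d[154,328:364].tolist())
E
```

```text
148 [9, 8, 8, 10, 10, 9, 10, 10, 8, 10, 9, 10, 8, 13, 23, 29, 11, 7, 4, 11, 17, 11, 8, -1, 2, 1, 1, -1, 0, 0, 0, 1, 5, 3, 4, 8, 19, 22, 25, 27, 25, 25]
152 [30, 23, 18, 12, 12, 7, 9, 10, 9, 8, 8, 9, 11, 13, 26, 28, 32, 33, 31, 31, 22, 21, 13, 5, 10, 4, 4, 5, 6, 2, 1, 6, 5, 3, 7, -2, 6, 17, 22, 26, 26, 29]
156 [40, 42, 38, 36, 35, 33, 32, 26, 20, 13, 12, 9, 14, 21, 30, 32, 35, 32, 35, 32, 37, 39, 37, 39, 37, 34, 21, 6, 5, -1, 5, 4, 4, 3, 4, 6, 14, 25, 25, 26, 25, 25]
160 [38, 44, 43, 44, 43, 43, 39, 38, 39, 37, 35, 33, 36, 35, 32, 35, 34, 36, 36, 41, 36, 35, 38, 37, 38, 35, 40, 33, 23, 16, 8, 3, 7, 6, 8, 8, 11, 22, 27, 24, 24, 26]
164 [24, 42, 45, 44, 45, 44, 45, 45, 45, 45, 42, 38, 31, 27, 29, 33, 36, 35, 34, 44, 36, 41, 36, 38, 32, 34, 38, 32, 30, 27, 21, 15, 9, 8, 8, 9, 8, 7, 7, 11, 11, 10]
168 [18, 33, 41, 43, 44, 45, 46, 43, 43, 33, 25, 26, 34, 33, 39, 40, 40, 36, 33, 36, 39, 38, 39, 41, 43, 38, 37, 37, 31, 24, 13, 9, 9, 8, 8, 10, 11, 9, 8, 8, 9, 7]
172 [5, 8, 9, 9, 8, 15, 25, 29, 22, 24, 34, 46, 36, 31, 27, 30, 35, 33, 32, 32, 35, 33, 32, 35, 31, 30, 30, 31, 31, 20, 12, 10, 7, 1
[... 414 characters left out ...]
), np.int64(20), np.int64(20), np.int64(22), np.int64(35), np.int64(63), np.int64(72), np.int64(67), np.int64(73), np.int64(72), np.int64(68), np.int64(69), np.int64(71), np.int64(70), np.int64(69), np.int64(70), np.int64(70), np.int64(70), np.int64(73), np.int64(69), np.int64(55), np.int64(29), np.int64(3), np.int64(-2), np.int64(-3), np.int64(0), np.int64(0), np.int64(-2), np.int64(-3), np.int64(-4), np.int64(-3)]
[10, 10, 9, 5, 5, 5, 10, 23, 55, 71, 67, 69, 67, 69, 71, 68, 71, 70, 70, 69, 66, 67, 71, 68, 72, 70, 64, 47, 17, -2, 2, -1, -3, -2, -2, -3]
[20, 20, 21, 21, 20, 20, 22, 22, 31, 63, 70, 69, 71, 70, 73, 70, 71, 70, 68, 72, 71, 72, 70, 71, 70, 68, 60, 31, 7, 3, 4, 6, 13, 21, 19, 20]
```

```bash
python3 -m inch '[{"jaw":0,"dx":0.005,"dy":-0.009,"dz":0.0035,"turn":0},{"jaw":0,"dx":-0.0334,"dy":0,"dz":0.0498,"turn":0},{"jaw":0,"dx":-0.0334,"dy":0,"dz":0.0498,"turn":0},{"jaw":0,"dx":-0.0334,"dy":0,"dz":0.0498,"turn":0},{"jaw":0,"dx":-0.0334,"dy":0,"dz":0.0498,"turn":0},{"jaw":0,"dx":-0.0334,"dy":0,"dz":0.0498,"turn":0},{"jaw":0,"dx":0,"dy":0,"dz":0,"turn":0}]';python3 - <<'E'
from h import *
o,Rm=st();z=Rm[:,2]
G=o['ee_pos']-.0227*z;print("grasp",G.round(4),"torque",o["ft_torque"].round(2)); rows(Rm,np.array([.6468,-.0553,.203])-G)
E
```

```text
time: 15.9
ee_pos: [0.6574, -0.0508, 0.2061]
tcp_rot: [-2.918, -0.352, -0.882]
ft_force: [-0.2, 0.3, -1.2]
opening: 0.0558
gripper_force: 64.3
t 15.9 tcp [ 0.6574 -0.0508  0.2061] x [0.809 0.197 0.554] z [ 0.537  0.135 -0.833] lean 33.64 leanAz 14.1 J [-0.278  0.155  1.998  0.571  0.538  0.625] open 0.0558 gf 64.3 F [-0.2  0.3 -1.2]
grasp [ 0.6452 -0.0538  0.225 ] torque [-0.03  0.41  0.01]
units [-0.0449  0.0075  0.076 ] total; rows 1 each [-0.0449  0.0075  0.076 ]
```

```bash
python3 -m inch '[{"jaw":0,"dx":0.004,"dy":0.007,"dz":0.003,"turn":0},{"jaw":0,"dx":-0.022,"dy":0,"dz":0.0332,"turn":0},{"jaw":0,"dx":-0.022,"dy":0,"dz":0.0332,"turn":0},{"jaw":0,"dx":-0.022,"dy":0,"dz":0.0332,"turn":0},{"jaw":0,"dx":-0.022,"dy":0,"dz":0.0332,"turn":0},{"jaw":0,"dx":0,"dy":0,"dz":0,"turn":0}]';python3 - <<'E'
from h import *
o,Rm=st();z=Rm[:,2]
G=o['ee_pos']-.0227*z;print("grasp",G.round(4),"torque",o["ft_torque"].round(2)); rows(Rm,np.array([.6468,-.0553,.170])-G)
E
```

```text
time: 16.5
ee_pos: [0.6604, -0.0523, 0.1684]
tcp_rot: [-2.918, -0.352, -0.886]
ft_force: [-1.1, 0.6, -0.6]
opening: 0.0558
gripper_force: 64.3
t 16.5 tcp [ 0.6604 -0.0523  0.1684] x [0.807 0.197 0.556] z [ 0.54   0.134 -0.831] lean 33.81 leanAz 14.0 J [-0.279  0.217  2.017  0.66   0.47   0.523] open 0.0558 gf 64.3 F [-1.1  0.6 -0.6]
grasp [ 0.6481 -0.0554  0.1872] torque [-0.08  0.36  0.07]
units [-0.0426 -0.0015  0.0544] total; rows 1 each [-0.0426 -0.0015  0.0544]
```

```bash
python3 -m inch '[{"jaw":0,"dx":-0.015,"dy":0,"dz":0.014,"turn":0},{"jaw":0,"dx":-0.0111,"dy":0,"dz":0.0166,"turn":0},{"jaw":0,"dx":-0.0111,"dy":0,"dz":0.0166,"turn":0},{"jaw":0,"dx":-0.0111,"dy":0,"dz":0.0166,"turn":0},{"jaw":0,"dx":0,"dy":0,"dz":0,"turn":0}]';python3 - <<'E'
from h import *
o,Rm=st();z=Rm[:,2]
G=o['ee_pos']-.0227*z;print("grasp",G.round(4),"torque",o["ft_torque"].round(2))
ps=[]
for c,(u,v) in(("scene",(300,130)),("top",(300,120))):
    p,d=snapshot(c);np.savez(c+"2.npz",p=p,d=d);ps.append(cv2.resize(p[v:v+100,u:u+100],None,fx=4,fy=4,interpolation=3))
cv2.imwrite("pics/ins.png",np.hstack(ps)[:,:,::-1])
E
```

```text
time: 17.0
ee_pos: [0.6604, -0.0529, 0.1501]
tcp_rot: [-2.918, -0.352, -0.89]
ft_force: [-0.1, 0.6, -1.1]
opening: 0.0556
gripper_force: 64.3
t 17.0 tcp [ 0.6604 -0.0529  0.1501] x [0.806 0.197 0.558] z [ 0.542  0.133 -0.83 ] lean 33.95 leanAz 13.8 J [-0.28   0.247  2.027  0.716  0.438  0.46 ] open 0.0556 gf 64.3 F [-0.1  0.6 -1.1]
grasp [ 0.6481 -0.056   0.169 ] torque [-0.06  0.35  0.  ]
```

View pics/ins.png

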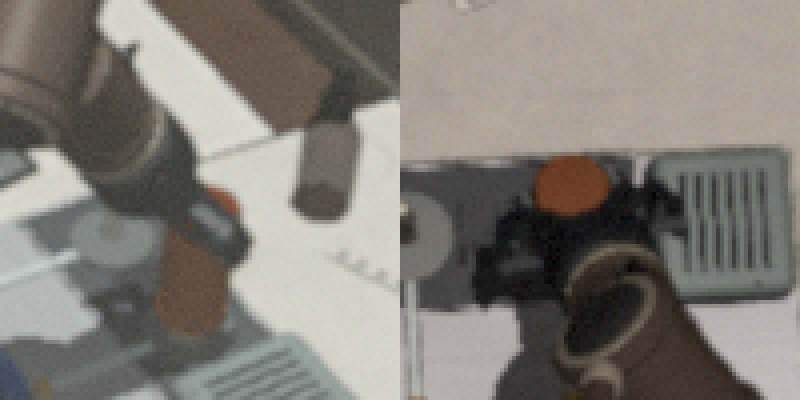

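The jar (scene crop 195,265) surrounds the peg, and its rim is about 15 mm above the grey base (crop 195,345). Lowering slowly while watching the force.

```bash
python3 -m inch '[{"jaw":0,"dx":-0.0115,"dy":0,"dz":0.0128,"turn":0},{"jaw":0,"dx":-0.0067,"dy":0,"dz":0.01,"turn":0},{"jaw":0,"dx":-0.0067,"dy":0,"dz":0.01,"turn":0},{"jaw":0,"dx":0,"dy":0,"dz":0,"turn":0}]';python3 -c "from h import *;st()"; python3 -m inch '[{"jaw":0,"dx":-0.0045,"dy":0,"dz":0.0066,"turn":0},{"jaw":0,"dx":0,"dy":0,"dz":0,"turn":0}]'|grep -E "pos|force";  python3 -m inch '[{"jaw":0,"dx":-0.0045,"dy":0,"dz":0.0066,"turn":0},{"jaw":0,"dx":0,"dy":0,"dz":0,"turn":0}]'|grep -E "pos|force"
```

```text
time: 17.5
ee_pos: [0.66, -0.0532, 0.1402]
tcp_rot: [-2.918, -0.352, -0.891]
ft_force: [-0.4, 0.2, -0.6]
opening: 0.0556
gripper_force: 64.3
t 17.5 tcp [ 0.66   -0.0532  0.1402] x [0.806 0.197 0.559] z [ 0.543  0.133 -0.829] lean 33.97 leanAz 13.8 J [-0.281  0.263  2.033  0.748  0.422  0.423] open 0.0556 gf 64.3 F [-0.4  0.2 -0.6]
ee_pos: [0.6604, -0.0533, 0.1387]
ft_force: [-0.1, -0.0, -2.0]
gripper_force: 64.3
ee_pos: [0.661, -0.0534, 0.1378]
ft_force: [-1.1, 0.3, 3.1]
gripper_force: 64.6
```

```bash
python3 -m inch '[{"jaw":0,"dx":-0.0055,"dy":0,"dz":0.006,"turn":0},{"jaw":0,"dx":0,"dy":0,"dz":0,"turn":0}]'|grep -E "pos|force";  python3 -m inch '[{"jaw":0,"dx":-0.0045,"dy":0,"dz":0.0066,"turn":0},{"jaw":0,"dx":0,"dy":0,"dz":0,"turn":0}]'|grep -E "pos|force"; python3 -c "
from h import *;o,_=st();print(o['ft_torque'])"
```

```text
ee_pos: [0.6617, -0.0532, 0.1378]
ft_force: [-6.5, 1.0, 10.7]
gripper_force: 65.4
ee_pos: [0.6626, -0.0531, 0.1378]
ft_force: [-11.5, 2.0, 20.2]
gripper_force: 66.0
t 18.3 tcp [ 0.6626 -0.0531  0.1378] x [0.801 0.197 0.565] z [ 0.549  0.134 -0.825] lean 34.4 leanAz 13.8 J [-0.281  0.27   2.032  0.777  0.413  0.394] open 0.0553 gf 66.0 F [-11.5   2.   20.2]
[0.64371087 0.59442817 0.38251914]
```

```bash
cat > meas.py <<'E'
from h import *
def disc(tag):
    p,d=snapshot("top");np.savez(f"top{tag}.npz",p=p,d=d);C=cloud("top",d);q=p.astype(int)
    m=(d>0)&(q[...,0]-q[...,2]>50);m[:,:325]=0;m[:,365:]=0;m[:140]=0;m[185:]=0
    Q=C[m];z=Q[:,2];Q=Q[abs(z-np.median(z))<.008]
    ctr=[(Q[:,i].min()+Q[:,i].max())/2 for i in(0,1)]
    A=np.c_[Q[:,:2]-Q[:,:2].mean(0),np.ones(len(Q))];s=np.linalg.lstsq(A,Q[:,2],rcond=None)[0]
    print("disc n",len(Q),"z",np.median(Q[:,2]).round(4),"x",Q[:,0].min().round(4),Q[:,0].max().round(4),"y",Q[:,1].min().round(4),Q[:,1].max().round(4),"slope deg",np.degrees(s[:2]).round(1))
E
python3 - <<'E'
from meas import *
disc(3)
p,d=snapshot("scene");np.savez("scene3.npz",p=p,d=d)
cv2.imwrite("pics/seat.png",cv2.resize(p[165:235,310:390],None,fx=7,fy=7,interpolation=3)[:,:,::-1])
E
```

```text
disc n 200 z 0.1795 x 0.6342 0.676 y -0.0799 -0.0306 slope deg [-2.8 -0.3]
```

View pics/seat.png

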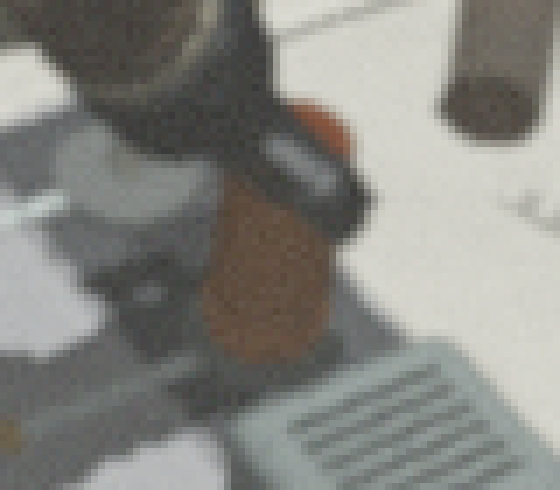

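```bash
python3 -m inch '[{"jaw":0,"dx":0.002,"dy":0,"dz":-0.009,"turn":0},{"jaw":0,"dx":0,"dy":0,"dz":0,"turn":0}]'|grep -E "pos|force"; python3 -m inch '[{"jaw":0.64,"dx":0,"dy":0,"dz":0,"turn":0},{"jaw":0.7,"dx":0,"dy":0,"dz":0,"turn":0},{"jaw":0.8,"dx":0,"dy":0,"dz":0,"turn":0},{"jaw":0.9,"dx":0,"dy":0,"dz":0,"turn":0},{"jaw":1,"dx":0,"dy":0,"dz":0,"turn":0},{"jaw":1,"dx":0,"dy":0,"dz":0,"turn":0},{"jaw":1,"dx":0,"dy":0,"dz":0,"turn":0}]'; python3 -c "
from meas import *
disc(4);st()"
```

```text
ee_pos: [0.661, -0.0539, 0.1376]
ft_force: [-2.3, 1.2, 8.8]
gripper_force: 65.2
time: 19.3
ee_pos: [0.6592, -0.0536, 0.1348]
tcp_rot: [-2.918, -0.352, -0.892]
ft_force: [-0.2, -0.7, 0.6]
opening: 0.0855
gripper_force: 0.0
disc n 195 z 0.1786 x 0.6289 0.6699 y -0.0796 -0.0305 slope deg [-1.  -0.1]
t 19.35 tcp [ 0.6592 -0.0536  0.1349] x [0.805 0.198 0.559] z [ 0.543  0.133 -0.829] lean 34.01 leanAz 13.8 J [-0.282  0.271  2.037  0.769  0.413  0.4  ] open 0.0851 gf 0.0 F [-0.   0.1 -0.9]
```

```bash
python3 -m inch '[{"jaw":1,"dx":0,"dy":0,"dz":-0.04,"turn":0},{"jaw":1,"dx":0,"dy":0,"dz":-0.08,"turn":0},{"jaw":1,"dx":0,"dy":0,"dz":-0.12,"turn":0},{"jaw":1,"dx":0,"dy":0,"dz":-0.12,"turn":0},{"jaw":1,"dx":0,"dy":0,"dz":-0.12,"turn":0},{"jaw":0,"dx":0,"dy":0,"dz":-0.12,"turn":0},{"jaw":0,"dx":0,"dy":0,"dz":0,"turn":0},{"jaw":0,"dx":0,"dy":0,"dz":0,"turn":0}]'; python3 - <<'E'
from meas import *
disc(5);o,Rm=st();rows(Rm,np.array([.452,-.036,.20])-o["ee_pos"])
p=snapshot("scene")[0]
cv2.imwrite("pics/rel.png",cv2.resize(p[150:280,250:400],None,fx=4,fy=4,interpolation=3)[:,:,::-1])
E
```

```text
time: 20.15
ee_pos: [0.5779, -0.0739, 0.2606]
tcp_rot: [-2.918, -0.353, -0.896]
ft_force: [-0.0, -0.3, 0.1]
opening: 0.0438
gripper_force: 0.0
disc n 253 z 0.1787 x 0.6196 0.6711 y -0.0796 -0.0303 slope deg [-0.5  0.8]
t 20.2 tcp [ 0.5775 -0.0735  0.2592] x [0.805 0.197 0.559] z [ 0.544  0.133 -0.829] lean 34.02 leanAz 13.7 J [-0.382 -0.068  2.113  0.551  0.671  0.586] open 0.0363 gf 0.0 F [ 0.4  0.3 -0.9]
units [-0.507  -0.2652 -0.0566] total; rows 4 each [-0.1267 -0.0663 -0.0142]
```

View pics/rel.png

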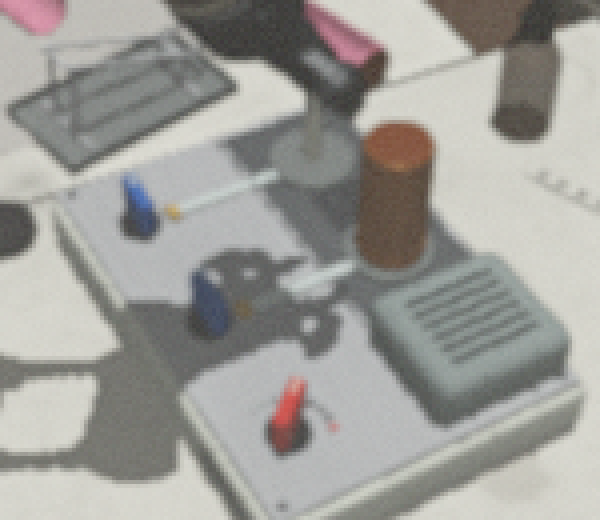

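The jar stands upright on its peg (crop 395,195), with its disc level at 0.178 m. The taps are unmoved (crop 140,208 and 208,300) and so is the dial (crop 288,415). Now the right tap.

```bash
python3 -m inch '[{"jaw":0,"dx":-0.101,"dy":-0.053,"dz":-0.0113,"turn":0},{"jaw":0,"dx":-0.101,"dy":-0.053,"dz":-0.0113,"turn":0},{"jaw":0,"dx":-0.101,"dy":-0.053,"dz":-0.0113,"turn":0},{"jaw":0,"dx":-0.101,"dy":-0.053,"dz":-0.0113,"turn":0},{"jaw":0,"dx":-0.101,"dy":-0.053,"dz":-0.0113,"turn":0},{"jaw":0,"dx":0,"dy":0,"dz":0,"turn":0},{"jaw":0,"dx":0,"dy":0,"dz":0,"turn":0}]'; python3 - <<'E'
from h import *
o,Rm=st();rows(Rm,np.array([.452,-.036,.13])-o["ee_pos"])
E
```

```text
time: 20.95
ee_pos: [0.4523, -0.0357, 0.1994]
tcp_rot: [-2.918, -0.352, -0.891]
ft_force: [-0.3, -0.2, -0.0]
opening: 0.0
gripper_force: 0.0
t 20.95 tcp [ 0.4523 -0.0357  0.1994] x [0.806 0.197 0.558] z [ 0.542  0.133 -0.83 ] lean 33.95 leanAz 13.8 J [-0.422 -0.287  2.426  0.639  0.614  0.452] open 0.0 gf 0.0 F [-0.3 -0.2 -0. ]
units [-0.1563  0.0009  0.2294] total; rows 2 each [-0.0782  0.0004  0.1147]
```

```bash
python3 -m inch '[{"jaw":0,"dx":-0.039,"dy":0,"dz":0.0574,"turn":0},{"jaw":0,"dx":-0.039,"dy":0,"dz":0.0574,"turn":0},{"jaw":0,"dx":-0.039,"dy":0,"dz":0.0574,"turn":0},{"jaw":0,"dx":-0.039,"dy":0,"dz":0.0574,"turn":0},{"jaw":0,"dx":0,"dy":0,"dz":0,"turn":0},{"jaw":0,"dx":0,"dy":0,"dz":0,"turn":0}]'; python3 - <<'E'
from h import *
o,Rm=st();rows(Rm,np.array([.455,-.036,.082])-o["ee_pos"])
E
```

```text
time: 21.55
ee_pos: [0.4536, -0.0365, 0.1314]
tcp_rot: [-2.918, -0.352, -0.893]
ft_force: [0.8, -0.3, -0.3]
opening: -0.0001
gripper_force: 0.0
t 21.55 tcp [ 0.4536 -0.0365  0.1314] x [0.805 0.197 0.559] z [ 0.543  0.133 -0.829] lean 34.02 leanAz 13.7 J [-0.422 -0.119  2.476  0.9    0.455  0.15 ] open -0.0001 gf 0.0 F [ 0.8 -0.3 -0.3]
units [-0.1056 -0.0006  0.1669] total; rows 2 each [-0.0528 -0.0003  0.0834]
```

```bash
python3 -m inch '[{"jaw":0,"dx":-0.0264,"dy":0,"dz":0.0417,"turn":0},{"jaw":0,"dx":-0.0264,"dy":0,"dz":0.0417,"turn":0},{"jaw":0,"dx":-0.0264,"dy":0,"dz":0.0417,"turn":0},{"jaw":0,"dx":-0.0264,"dy":0,"dz":0.0417,"turn":0},{"jaw":0,"dx":0,"dy":0,"dz":0,"turn":0},{"jaw":0,"dx":0,"dy":0,"dz":0,"turn":0}]'; python3 - <<'E'
from h import *
o,Rm=st();
for T in ([.485,-.036,.084],[.497,-.040,.084]): rows(Rm,np.array(T)-o["ee_pos"])
E
```

```text
time: 22.15
ee_pos: [0.4551, -0.0361, 0.0828]
tcp_rot: [-2.918, -0.353, -0.895]
ft_force: [0.7, -0.2, -0.5]
opening: 0.0
gripper_force: 0.0
t 22.15 tcp [ 0.4551 -0.0361  0.0828] x [0.804 0.198 0.561] z [ 0.545  0.133 -0.828] lean 34.11 leanAz 13.7 J [-0.419  0.031  2.494  1.242  0.371 -0.22 ] open 0.0 gf 0.0 F [ 0.7 -0.2 -0.5]
units [0.099  0.0279 0.0611] total; rows 1 each [0.099  0.0279 0.0611]
units [0.1344 0.0549 0.0851] total; rows 1 each [0.1344 0.0549 0.0851]
```

```bash
python3 -m inch '[{"jaw":0,"dx":0.016,"dy":0.0046,"dz":0.011,"turn":0},{"jaw":0,"dx":0.016,"dy":0.0046,"dz":0.011,"turn":0},{"jaw":0,"dx":0.016,"dy":0.0046,"dz":0.011,"turn":0},{"jaw":0,"dx":0.016,"dy":0.0046,"dz":0.011,"turn":0},{"jaw":0,"dx":0.016,"dy":0.0046,"dz":0.011,"turn":0}]'|grep -E "pos|ft"; python3 -m inch '[{"jaw":0,"dx":0.016,"dy":0.0046,"dz":0.011,"turn":0},{"jaw":0,"dx":0.016,"dy":0.0046,"dz":0.011,"turn":0},{"jaw":0,"dx":0.016,"dy":0.0046,"dz":0.011,"turn":0},{"jaw":0,"dx":0.016,"dy":0.0046,"dz":0.011,"turn":0},{"jaw":0,"dx":0,"dy":0,"dz":0,"turn":0}]'; python3 - <<'E'
from h import *
o,Rm=st();
for T in ([.500,-.050,.084],): rows(Rm,np.array(T)-o["ee_pos"])
p=snapshot("scene")[0];p2=snapshot("top")[0]
cv2.imwrite("pics/tap.png",np.hstack([cv2.resize(p[190:260,270:340],None,fx=5.5,fy=5.5,interpolation=3),cv2.resize(p2[190:260,310:380],None,fx=5.5,fy=5.5,interpolation=3)])[:,:,::-1])
E
```

```text
ee_pos: [0.4787, -0.0349, 0.0813]
ft_force: [-4.7, 0.6, 4.9]
time: 23.15
ee_pos: [0.4978, -0.034, 0.0802]
tcp_rot: [-2.916, -0.354, -0.889]
ft_force: [-0.7, 2.6, -2.0]
opening: -0.0004
gripper_force: 1.6
t 23.15 tcp [ 0.4978 -0.034   0.0802] x [0.806 0.198 0.558] z [ 0.541  0.136 -0.83 ] lean 33.92 leanAz 14.1 J [-0.362  0.116  2.405  1.238  0.344 -0.168] open -0.0004 gf 1.6 F [-0.7  2.6 -2. ]
units [ 0.0027  0.0643 -0.0166] total; rows 1 each [ 0.0027  0.0643 -0.0166]
```

View pics/tap.png

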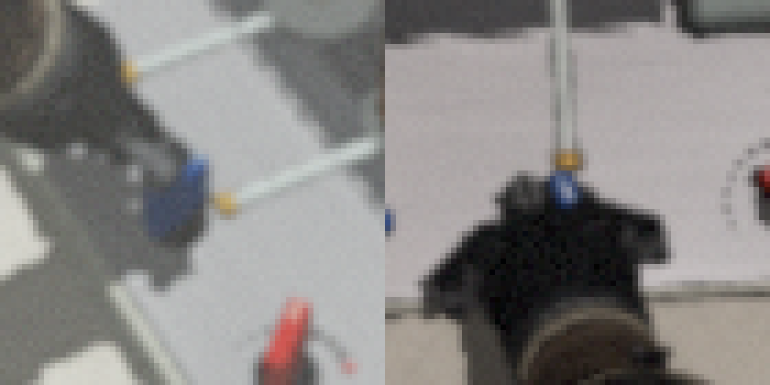

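```bash
for i in 1; do python3 -m inch '[{"jaw":0,"dx":0.003,"dy":0.014,"dz":0,"turn":0},{"jaw":0,"dx":0,"dy":0.014,"dz":0,"turn":0},{"jaw":0,"dx":0,"dy":0,"dz":0,"turn":0}]'|grep -E "pos|ft"; python3 -m inch '[{"jaw":0,"dx":0,"dy":0.014,"dz":0,"turn":0},{"jaw":0,"dx":0,"dy":0,"dz":0,"turn":0}]'|grep -E "pos|ft"; python3 -m inch '[{"jaw":0,"dx":0,"dy":0.014,"dz":0,"turn":0},{"jaw":0,"dx":0,"dy":0,"dz":0,"turn":0}]'|grep -E "pos|ft"; done
```

```text
ee_pos: [0.4991, -0.0363, 0.081]
ft_force: [-0.9, 13.7, -0.5]
ee_pos: [0.4991, -0.0364, 0.081]
ft_force: [-3.0, 20.7, 4.2]
ee_pos: [0.4991, -0.0365, 0.081]
ft_force: [-5.5, 27.8, 9.7]
```

```bash
python3 -m inch '[{"jaw":0,"dx":0,"dy":-0.04,"dz":0,"turn":0},{"jaw":0,"dx":0,"dy":-0.03,"dz":0,"turn":0},{"jaw":0,"dx":0,"dy":0,"dz":-0.1,"turn":0},{"jaw":0,"dx":0,"dy":0,"dz":-0.15,"turn":0},{"jaw":0,"dx":0,"dy":0,"dz":-0.19,"turn":0},{"jaw":0,"dx":0,"dy":0,"dz":-0.19,"turn":0},{"jaw":0,"dx":0,"dy":0,"dz":0,"turn":0}]'|grep -E "pos|ft"; cat > bars.py <<'E'
from h import *
def bars():
    for c in("top","scene"):
        p,d=snapshot(c);C=cloud(c,d);hsv=cv2.cvtColor(p,cv2.COLOR_RGB2HSV).astype(int);x,y,zz=C[...,0],C[...,1],C[...,2]
        for nm,h0,h1,(X,Y) in (("tl",100,130,(.48,.06)),("tr",100,130,(.4845,-.06)),("dial",0,8,(.489,-.18))):
            m=(d>0)&(abs(x-X)<.04)&(abs(y-Y)<.04)&(hsv[...,1]>110)&(zz>.085)
            m&=((hsv[...,0]>=h0)&(hsv[...,0]<=h1))|((nm=="dial")&(hsv[...,0]>172))
            Q=C[m]
            if len(Q)<6: print(c,nm,len(Q));continue
            q=Q[:,:2]-Q[:,:2].mean(0);V=np.linalg.svd(q)[2];b=np.degrees(np.arctan2(-V[0][0],V[0][1]))
            cw=(2.1-b)%180
            print(c,nm,len(Q),Q.mean(0).round(4),"cw from dryer y deg",round(cw,1),"rad",round(np.radians(cw),2))
bars()
E
python3 - <<'E'
import bars
from meas import *
disc(6);o,Rm=st()
rows(Rm,np.array([.506,-.135,.16])-o["ee_pos"])
E
```

```text
ee_pos: [0.4167, -0.0571, 0.2227]
ft_force: [0.2, -0.3, 1.5]
top tl 36 [0.4795 0.0562 0.1017] cw from dryer y deg 0.7 rad 0.01
top tr 39 [ 0.4811 -0.0591  0.1013] cw from dryer y deg 72.5 rad 1.26
top dial 53 [ 0.4886 -0.1792  0.0992] cw from dryer y deg 46.3 rad 0.81
scene tl 18 [0.4791 0.0506 0.1025] cw from dryer y deg 1.2 rad 0.02
scene tr 24 [ 0.4821 -0.0652  0.1025] cw from dryer y deg 81.5 rad 1.42
scene dial 42 [ 0.4873 -0.1874  0.1021] cw from dryer y deg 53.4 rad 0.93
disc n 247 z 0.1785 x 0.6196 0.6679 y -0.0797 -0.0308 slope deg [ 0.  -0.9]
t 24.8 tcp [ 0.4138 -0.0539  0.2136] x [0.803 0.197 0.562] z [ 0.547  0.13  -0.827] lean 34.2 leanAz 13.4 J [-0.546 -0.411  2.472  0.63   0.735  0.383] open 0.0001 gf 0.0 F [-0.2 -0.1 -1.3]
units [0.1116 0.4017 0.3368] total; rows 3 each [0.0372 0.1339 0.1123]
```

```bash
python3 -m inch '[{"jaw":0,"dx":0.031,"dy":0.079,"dz":0.0665,"turn":0},{"jaw":0,"dx":0.031,"dy":0.079,"dz":0.0665,"turn":0},{"jaw":0,"dx":0.031,"dy":0.079,"dz":0.0665,"turn":0},{"jaw":0,"dx":0.031,"dy":0.079,"dz":0.0665,"turn":0},{"jaw":0,"dx":0.031,"dy":0.079,"dz":0.0665,"turn":0},{"jaw":0,"dx":0,"dy":0,"dz":0,"turn":0},{"jaw":0,"dx":0,"dy":0,"dz":0,"turn":0}]'; python3 - <<'E'
from h import *
o,Rm=st();
for T in ([.520,-.126,.16],[.520,-.126,.090],): rows(Rm,np.array(T)-o["ee_pos"])
E
```

```text
time: 25.5
ee_pos: [0.5118, -0.1289, 0.1616]
tcp_rot: [-2.916, -0.351, -0.884]
ft_force: [-1.2, 0.4, -0.6]
opening: -0.0004
gripper_force: 0.0
t 25.5 tcp [ 0.5118 -0.1289  0.1616] x [0.808 0.196 0.556] z [ 0.539  0.137 -0.831] lean 33.75 leanAz 14.2 J [-0.582  0.008  2.272  0.815  0.599  0.122] open -0.0004 gf 0.0 F [-1.2  0.4 -0.6]
units [ 0.0252 -0.0033  0.0246] total; rows 1 each [ 0.0252 -0.0033  0.0246]
units [-0.1304 -0.0019  0.2574] total; rows 2 each [-0.0652 -0.0009  0.1287]
```

```bash
python3 -m inch '[{"jaw":0,"dx":0.025,"dy":-0.003,"dz":0.025,"turn":0},{"jaw":0,"dx":-0.039,"dy":0,"dz":0.058,"turn":0},{"jaw":0,"dx":-0.039,"dy":0,"dz":0.058,"turn":0},{"jaw":0,"dx":-0.039,"dy":0,"dz":0.058,"turn":0},{"jaw":0,"dx":-0.039,"dy":0,"dz":0.058,"turn":0},{"jaw":0,"dx":0,"dy":0,"dz":0,"turn":0},{"jaw":0,"dx":0,"dy":0,"dz":0,"turn":0}]'; python3 - <<'E'
from h import *
o,Rm=st();
for T in ([.520,-.126,.09],[.520,-.160,.090],): rows(Rm,np.array(T)-o["ee_pos"])
E
```

```text
time: 26.2
ee_pos: [0.5211, -0.1265, 0.0936]
tcp_rot: [-2.917, -0.353, -0.892]
ft_force: [-0.4, 0.9, 0.9]
opening: 0.0001
gripper_force: 0.0
t 26.2 tcp [ 0.5211 -0.1265  0.0936] x [0.805 0.198 0.559] z [ 0.543  0.134 -0.829] lean 34.01 leanAz 13.8 J [-0.563  0.172  2.29   1.072  0.477 -0.161] open 0.0001 gf 0.0 F [-0.4  0.9  0.9]
units [-0.0112 -0.0029  0.01  ] total; rows 1 each [-0.0112 -0.0029  0.01  ]
units [-0.0381  0.1292 -0.0081] total; rows 1 each [-0.0381  0.1292 -0.0081]
```

```bash
python3 -m inch '[{"jaw":0,"dx":-0.0048,"dy":0.016,"dz":-0.001,"turn":0},{"jaw":0,"dx":-0.0048,"dy":0.016,"dz":-0.001,"turn":0},{"jaw":0,"dx":-0.0048,"dy":0.016,"dz":-0.001,"turn":0},{"jaw":0,"dx":-0.0048,"dy":0.016,"dz":-0.001,"turn":0}]'|grep -E "pos|ft";python3 -m inch '[{"jaw":0,"dx":-0.0048,"dy":0.016,"dz":-0.001,"turn":0},{"jaw":0,"dx":-0.0048,"dy":0.016,"dz":-0.001,"turn":0},{"jaw":0,"dx":-0.0048,"dy":0.016,"dz":-0.001,"turn":0},{"jaw":0,"dx":0,"dy":0,"dz":0,"turn":0}]'|grep -E "pos|ft"; python3 - <<'E'
from h import *
o,Rm=st();
for T in ([.518,-.165,.09],): rows(Rm,np.array(T)-o["ee_pos"])
E
```

```text
ee_pos: [0.5211, -0.1446, 0.0924]
ft_force: [-0.7, -0.6, 0.9]
ee_pos: [0.521, -0.1528, 0.0912]
ft_force: [6.0, 9.2, 1.6]
t 27.0 tcp [ 0.521  -0.1528  0.0912] x [0.803 0.196 0.563] z [ 0.544  0.143 -0.827] lean 34.25 leanAz 14.7 J [-0.626  0.202  2.262  1.066  0.52  -0.207] open 0.0001 gf 5.1 F [6.  9.2 1.6]
units [-0.0219  0.0446 -0.0097] total; rows 1 each [-0.0219  0.0446 -0.0097]
```

```bash
python3 -c "import bars" | grep dial; python3 -m inch '[{"jaw":0,"dx":0,"dy":0.016,"dz":-0.001,"turn":0},{"jaw":0,"dx":0,"dy":0.016,"dz":-0.001,"turn":0},{"jaw":0,"dx":0,"dy":0,"dz":0,"turn":0}]'|grep -E "pos|ft"; python3 -c "import bars" | grep dial
```

```text
top dial 2
scene dial 5
ee_pos: [0.5245, -0.159, 0.0928]
ft_force: [15.4, 13.2, -0.2]
top dial 2
scene dial 5
```

```bash
python3 - <<'E'
from h import *
p=snapshot("scene")[0];p2=snapshot("top")[0]
cv2.imwrite("pics/dial.png",np.hstack([cv2.resize(p[215:285,285:355],None,fx=5.5,fy=5.5,interpolation=3),cv2.resize(p2[190:260,345:415],None,fx=5.5,fy=5.5,interpolation=3)])[:,:,::-1])
E
```

```text
(no output)
```

View pics/dial.png

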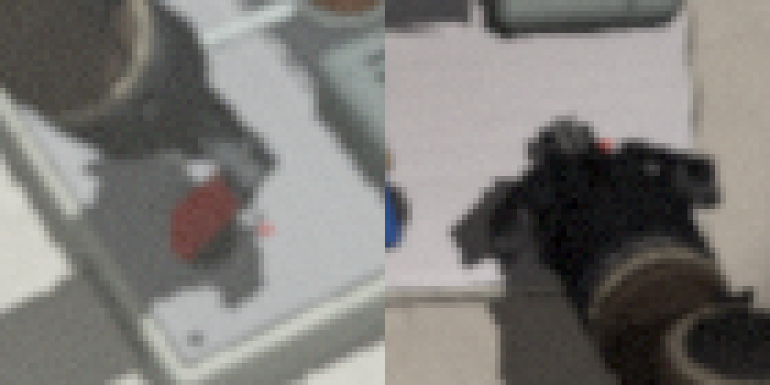

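```bash
python3 -m inch '[{"jaw":0,"dx":0,"dy":-0.03,"dz":0,"turn":0},{"jaw":0,"dx":0,"dy":-0.03,"dz":0,"turn":0},{"jaw":0,"dx":0,"dy":-0.02,"dz":0,"turn":0},{"jaw":0,"dx":0,"dy":0,"dz":0,"turn":0}]'|grep -E "pos|ft"; python3 - <<'E'
from h import *
import bars
o,Rm=st();
for T in ([.514,-.143,.098],): rows(Rm,np.array(T)-o["ee_pos"])
E
```

```text
ee_pos: [0.516, -0.1437, 0.0899]
ft_force: [-0.5, -0.1, 0.5]
top tl 36 [0.4795 0.0567 0.1017] cw from dryer y deg 179.4 rad 3.13
top tr 38 [ 0.4804 -0.0595  0.1006] cw from dryer y deg 75.0 rad 1.31
top dial 0
scene tl 0
scene tr 0
scene dial 2
t 28.1 tcp [ 0.5164 -0.1446  0.0902] x [0.805 0.197 0.559] z [ 0.543  0.133 -0.829] lean 33.97 leanAz 13.8 J [-0.608  0.187  2.281  1.073  0.498 -0.201] open 0.0001 gf 0.0 F [ 0.4  0.7 -0.3]
units [ 0.0108 -0.0085 -0.0304] total; rows 1 each [ 0.0108 -0.0085 -0.0304]
```

```bash
python3 -m inch '[{"jaw":0,"dx":0.0108,"dy":-0.006,"dz":-0.03,"turn":0},{"jaw":0,"dx":-0.0031,"dy":0.0155,"dz":-0.0021,"turn":0},{"jaw":0,"dx":-0.0031,"dy":0.0155,"dz":-0.0021,"turn":0},{"jaw":0,"dx":-0.0031,"dy":0.0155,"dz":-0.0021,"turn":0},{"jaw":0,"dx":0,"dy":0,"dz":0,"turn":0}]'|grep -E "pos|ft"; python3 -m inch '[{"jaw":0,"dx":-0.0031,"dy":0.0155,"dz":-0.0021,"turn":0},{"jaw":0,"dx":0,"dy":0,"dz":0,"turn":0}]'|grep -E "pos|ft";python3 -m inch '[{"jaw":0,"dx":-0.0031,"dy":0.0155,"dz":-0.0021,"turn":0},{"jaw":0,"dx":0,"dy":0,"dz":0,"turn":0}]'|grep -E "pos|ft";
```

```text
ee_pos: [0.5152, -0.1546, 0.0986]
ft_force: [2.7, 5.0, 0.6]
ee_pos: [0.5158, -0.1569, 0.0989]
ft_force: [8.2, 8.1, -1.5]
ee_pos: [0.5167, -0.1602, 0.0994]
ft_force: [14.6, 9.7, -5.1]
```

```bash
python3 -m inch '[{"jaw":0,"dx":0,"dy":-0.03,"dz":0,"turn":0},{"jaw":0,"dx":0,"dy":-0.03,"dz":0,"turn":0},{"jaw":0,"dx":0,"dy":-0.02,"dz":0,"turn":0},{"jaw":0,"dx":0,"dy":0,"dz":0,"turn":0}]'|grep -E "pos|ft"; python3 - <<'E'
from h import *
o,Rm=st();
for T in ([.504,-.140,.098],): rows(Rm,np.array(T)-o["ee_pos"])
E
```

```text
ee_pos: [0.509, -0.1432, 0.0976]
ft_force: [-0.9, 0.6, 0.9]
t 29.4 tcp [ 0.509  -0.1432  0.0976] x [0.806 0.198 0.558] z [ 0.542  0.134 -0.83 ] lean 33.95 leanAz 13.9 J [-0.617  0.158  2.294  1.043  0.512 -0.176] open 0.0002 gf 0.0 F [-0.9  0.6  0.9]
units [-0.0127 -0.0174 -0.0105] total; rows 1 each [-0.0127 -0.0174 -0.0105]
```

```bash
python3 -m inch '[{"jaw":0,"dx":-0.0127,"dy":-0.0174,"dz":-0.0105,"turn":0},{"jaw":0,"dx":-0.0031,"dy":0.0155,"dz":-0.0021,"turn":0},{"jaw":0,"dx":-0.0031,"dy":0.0155,"dz":-0.0021,"turn":0},{"jaw":0,"dx":-0.0031,"dy":0.0155,"dz":-0.0021,"turn":0},{"jaw":0,"dx":0,"dy":0,"dz":0,"turn":0}]'|grep -E "pos|ft"; python3 -m inch '[{"jaw":0,"dx":-0.0031,"dy":0.0155,"dz":-0.0021,"turn":0},{"jaw":0,"dx":0,"dy":0,"dz":0,"turn":0}]'|grep -E "pos|ft";python3 -m inch '[{"jaw":0,"dx":-0.0031,"dy":0.0155,"dz":-0.0021,"turn":0},{"jaw":0,"dx":0,"dy":0,"dz":0,"turn":0}]'|grep -E "pos|ft";python3 -m inch '[{"jaw":0,"dx":-0.0031,"dy":0.0155,"dz":-0.0021,"turn":0},{"jaw":0,"dx":0,"dy":0,"dz":0,"turn":0}]'|grep -E "pos|ft";
```

```text
ee_pos: [0.5056, -0.1541, 0.0992]
ft_force: [-0.2, -0.3, 0.1]
ee_pos: [0.505, -0.1559, 0.0988]
ft_force: [1.4, 4.1, 0.2]
ee_pos: [0.505, -0.1578, 0.0988]
ft_force: [2.8, 7.7, 1.7]
ee_pos: [0.5055, -0.1637, 0.0994]
ft_force: [-2.6, 3.6, 7.8]
```

```bash
python3 -m inch '[{"jaw":0,"dx":-0.0031,"dy":0.0155,"dz":-0.0021,"turn":0},{"jaw":0,"dx":0,"dy":0,"dz":0,"turn":0}]'|grep -E "pos|ft"; python3 -m inch '[{"jaw":0,"dx":0,"dy":-0.03,"dz":0,"turn":0},{"jaw":0,"dx":0,"dy":-0.03,"dz":0,"turn":0},{"jaw":0,"dx":0,"dy":0,"dz":-0.1,"turn":0},{"jaw":0,"dx":0,"dy":0,"dz":-0.15,"turn":0},{"jaw":0,"dx":0,"dy":0,"dz":-0.15,"turn":0},{"jaw":0,"dx":0,"dy":0,"dz":0,"turn":0},{"jaw":0,"dx":0,"dy":0,"dz":0,"turn":0}]'|grep -E "pos|ft"; python3 - <<'E'
import bars
from meas import *
disc(7);o,Rm=st()
E
```

```text
ee_pos: [0.5054, -0.1645, 0.0996]
ft_force: [1.4, 10.9, 6.6]
ee_pos: [0.4472, -0.1682, 0.1824]
ft_force: [-0.6, -0.4, 0.0]
top tl 36 [0.4793 0.0562 0.1019] cw from dryer y deg 180.0 rad 3.14
top tr 39 [ 0.4812 -0.0593  0.1016] cw from dryer y deg 75.3 rad 1.31
top dial 50 [ 0.4874 -0.1785  0.1004] cw from dryer y deg 82.9 rad 1.45
scene tl 10 [0.4806 0.0535 0.103 ] cw from dryer y deg 175.0 rad 3.05
scene tr 11 [ 0.4914 -0.0638  0.1036] cw from dryer y deg 90.6 rad 1.58
scene dial 50 [ 0.4876 -0.1843  0.1016] cw from dryer y deg 87.5 rad 1.53
disc n 247 z 0.1786 x 0.6193 0.6671 y -0.0797 -0.0306 slope deg [ 0.5 -0.3]
t 31.55 tcp [ 0.4467 -0.1668  0.1803] x [0.806 0.197 0.558] z [ 0.542  0.135 -0.83 ] lean 33.94 leanAz 13.9 J [-0.777 -0.109  2.335  0.781  0.742  0.008] open -0.0002 gf 0.0 F [-0.7  0.4 -0.2]
```

```bash
python3 - <<'E'
from h import *
o,Rm=st();rows(Rm,np.array([.514,-.144,.125])-o["ee_pos"]);rows(Rm,[0,0,-.028]);rows(Rm,[0,-.004,0])
E
python3 -m inch '[{"jaw":0,"dx":0.028,"dy":-0.0058,"dz":0.0846,"turn":0},{"jaw":0,"dx":0.028,"dy":-0.0058,"dz":0.0846,"turn":0},{"jaw":0,"dx":0.028,"dy":-0.0058,"dz":0.0846,"turn":0},{"jaw":0,"dx":0.028,"dy":-0.0058,"dz":0.0846,"turn":0},{"jaw":0,"dx":0,"dy":0,"dz":0,"turn":0},{"jaw":0,"dx":0,"dy":0,"dz":0,"turn":0}]'; python3 - <<'E'
from h import *
o,Rm=st()
for T in ([.514,-.144,.125],[.514,-.144,.097]): rows(Rm,np.array(T)-o["ee_pos"])
E
```

```text
t 31.55 tcp [ 0.4467 -0.1668  0.1803] x [0.806 0.197 0.558] z [ 0.542  0.135 -0.83 ] lean 33.94 leanAz 13.9 J [-0.777 -0.109  2.335  0.781  0.742  0.008] open -0.0002 gf 0.0 F [-0.7  0.4 -0.2]
units [ 0.1113 -0.0239  0.3415] total; rows 2 each [ 0.0557 -0.0119  0.1708]
units [-0.0625  0.0002  0.0929] total; rows 1 each [-0.0625  0.0002  0.0929]
units [-0.0031  0.0155 -0.0022] total; rows 1 each [-0.0031  0.0155 -0.0022]
time: 32.15
ee_pos: [0.5136, -0.144, 0.1255]
tcp_rot: [-2.916, -0.354, -0.888]
ft_force: [-0.7, -0.8, -0.4]
opening: -0.0002
gripper_force: 0.0
t 32.15 tcp [ 0.5136 -0.144   0.1255] x [0.806 0.198 0.557] z [ 0.541  0.135 -0.83 ] lean 33.88 leanAz 14.1 J [-0.612  0.102  2.274  0.933  0.552 -0.044] open -0.0002 gf 0.0 F [-0.7 -0.8 -0.4]
units [0.     0.0005 0.0025] total; rows 1 each [0.     0.0005 0.0025]
units [-0.0624  0.0008  0.0955] total; rows 1 each [-0.0624  0.0008  0.0955]
```

```bash
python3 -m inch '[{"jaw":0,"dx":-0.031,"dy":0,"dz":0.0475,"turn":0},{"jaw":0,"dx":-0.031,"dy":0,"dz":0.0475,"turn":0},{"jaw":0,"dx":0,"dy":0,"dz":0,"turn":0},{"jaw":0,"dx":-0.0031,"dy":0.0155,"dz":-0.0022,"turn":0},{"jaw":0,"dx":-0.0031,"dy":0.0155,"dz":-0.0022,"turn":0},{"jaw":0,"dx":-0.0031,"dy":0.0155,"dz":-0.0022,"turn":0},{"jaw":0,"dx":-0.0031,"dy":0.0155,"dz":-0.0022,"turn":0},{"jaw":0,"dx":0,"dy":0,"dz":0,"turn":0}]'|grep -E "pos|ft"; for i in 1; do python3 -m inch '[{"jaw":0,"dx":-0.0031,"dy":0.0155,"dz":-0.0022,"turn":0},{"jaw":0,"dx":-0.0031,"dy":0.0155,"dz":-0.0022,"turn":0},{"jaw":0,"dx":0,"dy":0,"dz":0,"turn":0}]'|grep -E "pos|ft"; python3 -m inch '[{"jaw":0,"dx":-0.0031,"dy":0.0155,"dz":-0.0022,"turn":0},{"jaw":0,"dx":0,"dy":0,"dz":0,"turn":0}]'|grep -E "pos|ft"; done
```

```text
ee_pos: [0.5155, -0.1619, 0.1]
ft_force: [0.4, 1.0, 3.5]
ee_pos: [0.5162, -0.1679, 0.1002]
ft_force: [5.2, 4.4, 2.3]
ee_pos: [0.5162, -0.1692, 0.1003]
ft_force: [8.6, 10.0, 2.5]
```

```bash
python3 -m inch '[{"jaw":0,"dx":-0.0031,"dy":0.0155,"dz":-0.0022,"turn":0},{"jaw":0,"dx":0,"dy":0,"dz":0,"turn":0}]'|grep -E "pos|ft"; python3 -m inch '[{"jaw":0,"dx":-0.0031,"dy":0.0155,"dz":-0.0022,"turn":0},{"jaw":0,"dx":0,"dy":0,"dz":0,"turn":0}]'|grep -E "pos|ft"
```

```text
ee_pos: [0.516, -0.1697, 0.1003]
ft_force: [11.4, 17.3, 3.6]
ee_pos: [0.5159, -0.1703, 0.1003]
ft_force: [13.8, 22.5, 5.7]
```

Stalled at 22 N, which looks like the stop. Backing off to check.

```bash
python3 -m inch '[{"jaw":0,"dx":0,"dy":-0.04,"dz":0,"turn":0},{"jaw":0,"dx":0,"dy":-0.04,"dz":0,"turn":0},{"jaw":0,"dx":0,"dy":0,"dz":-0.1,"turn":0},{"jaw":0,"dx":0,"dy":0,"dz":-0.19,"turn":0},{"jaw":0,"dx":0,"dy":0,"dz":-0.19,"turn":0},{"jaw":0,"dx":0,"dy":0,"dz":-0.19,"turn":0},{"jaw":0,"dx":0,"dy":0,"dz":0,"turn":0},{"jaw":0,"dx":0,"dy":0,"dz":0,"turn":0}]'|grep -E "pos|ft"; python3 - <<'E'
import bars
from meas import *
disc(8);o,Rm=st()
ps=[]
p=snapshot("scene")[0];p2=snapshot("top")[0]
cv2.imwrite("pics/end.png",np.hstack([cv2.resize(p[150:285,265:400],None,fx=2.9,fy=2.9,interpolation=3),cv2.resize(p2[140:260,285:405],None,fx=3.25,fy=3.25,interpolation=3)[:391]])[:,:,::-1])
E
```

```text
ee_pos: [0.4188, -0.1851, 0.2391]
ft_force: [-0.4, 0.3, -0.4]
top tl 37 [0.4793 0.0563 0.1032] cw from dryer y deg 0.6 rad 0.01
top tr 38 [ 0.4812 -0.0594  0.1013] cw from dryer y deg 75.8 rad 1.32
top dial 55 [ 0.487  -0.1779  0.1007] cw from dryer y deg 103.5 rad 1.81
scene tl 14 [0.4803 0.0491 0.1024] cw from dryer y deg 3.5 rad 0.06
scene tr 11 [ 0.4915 -0.0629  0.1019] cw from dryer y deg 78.7 rad 1.37
scene dial 54 [ 0.4888 -0.1831  0.1012] cw from dryer y deg 109.0 rad 1.9
disc n 247 z 0.1785 x 0.6178 0.6681 y -0.0796 -0.0305 slope deg [-0.3 -0.4]
t 34.8 tcp [ 0.4184 -0.1829  0.2361] x [0.806 0.197 0.558] z [ 0.541  0.135 -0.83 ] lean 33.92 leanAz 14.0 J [-0.872 -0.239  2.307  0.686  0.913  0.073] open 0.0001 gf 0.0 F [-0.1 -0.5  0.2]Traceback (most recent call last):
  File "<stdin>", line 6, in <module>
    return _nx.concatenate(arrs, 1, dtype=dtype, casting=casting)
           ~~~~~~~~~~~~~~~^^^^^^^^^^^^^^^^^^^^^^^^^^^^^^^^^^^^^^^
ValueError: all the input array dimensions except for the concatenation axis must match exactly, but along dimension 0, the array at index 0 has size 392 and the array at index 1 has size 390
```

The measured angles are dial about 2.2 rad, right tap about 1.34, and left tap about 0.03. The jar's disc is level at 0.1785 m and the arm is clear of everything.

```bash
python3 -c "
from station import job_done
print(job_done())"
```

```text
the job is handed in; nothing more can be done
None
```

The job is handed in, though no verdict came back: the amber jar stands mouth down and level on the wide peg (right socket), its tap is open to about 1.34 rad, the left tap is still shut, and the dial was turned up last to about 2.2 rad. I did not re-measure the bystanders at the end.

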